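Seal a plunger jar in a ratchet lever press

ROBOT

A 6-joint arm with a two-finger parallel gripper is mounted at the origin on the work surface. World frame = base frame: x ahead of the robot, y to its left, z up, the work surface at z = 0. Lengths are in mm, angles in rad, forces in N, time in s.
With the tool pointing down it reaches from about 325 to 1000 mm from the base axis. Payload 5.1 kg.
Tool frame: the origin (TCP) lies midway between the tips of the shut fingers; the grasp point (between the pads) lies 19 mm behind it; z points along the fingers, y is the line along which they close (so a half turn about z gives the same grasp; the last joint's range is limited). The gripper opens to 85 mm and grips with 20 to 120 N. Pads are 22 mm wide; open, the fingers measure 114 mm over their backs; the gripper's body (76 mm by 85 mm) begins 54 mm behind the grasp point. The pads swing forward as they close: fully open they stand 13 mm farther back than shut.
Start: joints at [1.022, 0.124, 1.65, -0, 1.367, -0.083], TCP at [291.957, 580.728, 208.222] pointing down, gripper open.
Joint ranges: [-2.61, 2.61], [-1.02, 2.33], [0.03, 2.71], [-1.35, 4.49], [0.32, 2.68], [-2.91, 2.91]. Speed limits (rad/s): [2.57, 2.57, 3.14, 3.14, 3.14, 3.14].

INTERFACE

Orientations are given as a unit quaternion [w, x, y, z].
In Python, from workcell import r, capture, workorder gives the robot as it stands.
- The arm moves only by the tool apply_moves, never from a script. Its argument "moves" is a list that holds one entry, the list of rows, each a list of 7 numbers: the turn, a rotation vector about the tool's x, y, z in rad, then the shift along the tool's x, y, z in mm, then the opening, from 0 (shut) to 1 (fully open). In form: [[[rx, ry, rz, tx, ty, tz, grip], ...]]. A call has 1 to 12 rows; each row is the pose to reach, as a shift and turn from the pose commanded when the call began, along the tool's axes at that moment; what a row does not reach only later rows make up. A row lasts 1/10 s, in which the tool goes at most 50 mm and 8.59 degrees, less where a joint would pass 70% of its speed; a pose out of reach is approached as far as the arm can. A call with a gripper value outside its range is refused whole. The fingers move at their own pace and stop on an object; "force" is the grip in N (left out, the last holds). Time passes only in rows, so rows that repeat a pose let the fingers close. It gives the time, the measured TCP pose, the force, the opening and the grip force at its end, in the units of the state.
- r.sense(): the state, without advancing time (a new reading comes with each control period).
- capture(name): name is "side" or "top"; returns a dict with "img" (420x560x3 uint8, blue, green, red), "range_z" (420x560 float32, mm along the optical axis (not along the pixel's ray), 0 where there is no reading), "fx", "fy", "cx", "cy" (pixels), "dist_coeffs" ([k1, k2, p1, p2, k3] as OpenCV has them; the pictures are not rectified), "extrinsics" (4x4, takes a point from world to camera coordinates). Camera axes: x right, y up, looking along -z (the intrinsics and any distortion apply to the point x, -y, -z); pixel columns grow to the right and rows downward; lengths in mm; the calibration is good to about 2 mm. A picture is of the moment at which its call begins.
- workorder.sign_off(): hands the job in; it is judged then, once.
The state is a dict: "time_s": time; "q": joint angles; "qd": joint speeds; "joint_torque": joint torques, N m; "position": TCP position; "ee_rot": TCP orientation; "contact_force": force on the tool from outside, world axes, zero at the start; "torque": the same for the moment, N m; "width": finger opening in mm; "grasp_force": force on a finger pad.
Only numpy, scipy, OpenCV 4.12 (cv2) and the standard library are available. Lean on these libraries where they do the work, as an engineer would, in place of code of your own. Each camera call takes 0.05 s, during which the arm holds its last target. There are 200 camera calls.

TASK

Seal the jar that has the push-down plunger: stand it in the middle of the round seat of the lever press, upright, with its label and pouring lip facing squarely to the front of the press (the side on which the release button stands), and let go of it. Then bring the press's raised lever down to its third notch, no further, and let go so that the ratchet holds it there and the plunger has gone partway in. Finally press the release button so that the lever springs back up, leaving the jar sealed where it stands and everything else on the counter undisturbed.

Things in the scene. Friction and masses are not known exactly. Their poses are not given: they have to be found in the camera images.
- seat (a point): Centre of the top of the press's seat: a flat dark rubber disc 76 mm across, 16 mm above the counter, on a grey base plate (170 x 300 x 12 mm) fixed to the counter. Axes: +x = front of the press (away from the robot, within about 12 degrees); +y = towards the hinge posts, hinge axis 135 mm from here; z up. The lever swings in the plane x = 0.
- lever_hinge (a point): Hinge axis of the press's lever (runs along the press's x), 134.5 mm above the counter, midway between two grey posts. A spring pulls the lever up, about 0.9 N m near level; with the jar in place lowering it takes up to about 15 N at the handle. Raised, the lever stands clear behind the seat, its top 352 mm above the counter.
- lever_grip (a point): Point on the centreline of the lever's black round handle (26 mm diameter, 160 to 218 mm from the hinge), 185 mm from the hinge; moves with the lever. In the third notch it is 153 mm above the counter. Under the lever, 135 mm from the hinge, a rubber ball 36 mm across (lowest point 24 mm below the centreline) pushes the plunger.
- press_lever (a joint): Lever angle, rad; 0 = raised (start). Angle of the handle above level, on the seat's side, = 1.65 - value (at 0 it leans 5 degrees back past upright). Ratchet notches hold it at 1.11, 1.33, 1.55 (third), 1.77, 1.99; go about 0.04 past one to catch it. The ball meets the plunger at about 1.46; each further 0.1 pushes it 13 mm.
- button_top (a point): Centre of the top of the round black release button (30 mm diameter) on a square grey post behind the hinge, 112 mm above the counter; 60 mm in front (+x of the press) and 85 mm behind (+y) the hinge. Pressed straight down. The lever lets go only while the button is down.
- press_button (a joint): Release button, m: 0 up, grows as pressed down, 0.009 fully down. The ratchet is free beyond about 0.005. Spring about 1.5 N at the top, 4 N fully down; a little more while the lever's ratchet loads it. It dips by itself at each click of the lever.
- jar_mid (a point): Centre, 45 mm above its base, of the white plastic jar with plunger: cylinder 60 mm across, 90 mm high, 0.3 to 0.6 kg, on the counter left or right of the press. Its +x goes out through the middle of the tan paper label; over the label a pouring lip juts out 14 mm (22 mm wide, 81 to 89 mm above the base). z up.
- jar_label (a point): Middle of the jar's label, on its wall, 31 mm from the jar's axis.
- plunger_top (a point): Top of the plunger's black knob (44 mm across, 12 mm thick) on a steel stem over the jar's mouth; at the start 120 mm above the jar's base.
- jar_plunger (a joint): How far the jar's plunger is pushed in, m: 0 at the start, 0.034 fully in; it stays where it is pushed (about 6 N of friction). Sealed properly by the third notch it is about 0.01 to 0.025; it must not be all the way in.
- plain_jar_mid (a point): Centre, half-way up, of another jar of the same size with a flat screw lid and no plunger, on the other side of the press from the plunger jar: a bystander.
- cooker_pot: Stainless pressure cooker pot, 210 mm across, 135 mm high, origin under its centre: a bystander.
- cooker_lid: Its detached steel lid lying on the counter, 224 mm across, 60 mm high: a bystander.
- gasket: Grey silicone gasket ring, 200 mm across, 8 mm thick, flat on the counter: a bystander.
- saucepan: Aluminium saucepan, 160 mm across, 80 mm high: a bystander.
- spoon: Wooden spoon, 260 mm long, on the counter: a bystander.
- bowl: Terracotta bowl, 110 mm across, 45 mm high: a bystander.
There are look-alikes about, which are no part of the job. What is shaped like the part that bears jar_mid but blue is not meant.

How it is judged:
By the outcome, as a careful person would: the job done as asked, in the order asked, and still so for the second after the job is handed in, with the robot touching nothing.
It also fails if it takes over 72 s, if anything falls off the work surface, if the arm or the gripper's body presses on something with over 40 N, if the wrist force passes 120 N, or if a joint passes its speed limit or range.

## Working session

There is one attempt and no reset: what is moved stays moved. The work goes in short steps, Python scripts to look and compute and a tool call to move; the robot and the scene stay as the last step left them, time stands still between calls to the robot, and variables do not carry over. Pictures are saved under pics/ and viewed, at most 10 in all, crops included, and the job is handed in when it is done.

Besides the shell and the picture viewer there is one more tool, called after "Call:" by a JSON object that holds its "op" and its "data", one argument or row to a line. apply_moves: Moves the arm, as the interface text tells. Its arguments: {"type":"object","properties":{"moves":{"type":"array"},"force":{"type":"number"}},"required":["moves"]}

```bash
ls; mkdir -p pics; cat > h.py <<'E'
import numpy as np, cv2
from workcell import r, capture, workorder
def grab(n,f):
    c=capture(n); cv2.imwrite(f'pics/{f}.png',c['img']); np.savez(f'{f}.npz',**c); return c
def load(f): return dict(np.load(f'{f}.npz'))
def K(c): return np.array([[c['fx'],0,c['cx']],[0,c['fy'],c['cy']],[0,0,1]],float)
def ray(c,u,v):
    p=cv2.undistortPoints(np.array([[[u,v]]],float),K(c),np.array(c['dist_coeffs'],float))[0,0]
    E=c['extrinsics']; R=E[:3,:3]; o=-R.T@E[:3,3]
    return o, R.T@np.array([p[0],-p[1],-1])
def at(c,u,v,z=None):
    o,d=ray(c,u,v)
    s=(z-o[2])/d[2] if z is not None else float(np.median(c['range_z'][int(v)-1:int(v)+2,int(u)-1:int(u)+2]))
    return (o+s*d).round(1)
def cloud(c):
    h,w=c['range_z'].shape; g=np.mgrid[0:h,0:w]; uv=np.stack([g[1],g[0]],-1).reshape(-1,1,2).astype(float)
    p=cv2.undistortPoints(uv,K(c),np.array(c['dist_coeffs'],float))[:,0]; z=c['range_z'].reshape(-1)
    E=c['extrinsics']; P=np.c_[p[:,0]*z,-p[:,1]*z,-z]; W=(P-E[:3,3])@E[:3,:3]; W[z==0]=np.nan
    return W.reshape(h,w,3)
E
python3 - <<'E'
from h import *
for n in('side','top'): grab(n,n+'0')
print(r.sense())
E
```

```text
pics
{'time_s': 0.1, 'q': array([ 1.02240014e+00,  1.24465192e-01,  1.65156483e+00, -1.37606513e-05,
        1.36750060e+00, -8.25822834e-02]), 'qd': array([-0.00093237, -0.00097838, -0.00239635, -0.00155296,  0.00297901,
       -0.00118227]), 'joint_torque': array([ 4.26242204e-04, -4.24932504e+01, -3.66652322e+01, -2.12590368e-05,
        3.94937641e-03, -9.03171980e-06]), 'position': array([291.64870023, 580.21606063, 207.04341567]), 'ee_rot': array([-2.94253792e-04,  2.30805491e-01,  9.72999428e-01, -9.23251958e-04]), 'contact_force': array([-0.13673166, -0.06450815,  0.38851005]), 'torque': array([-0.03707604, -0.01591826,  0.00457903]), 'grasp_force': 0.0, 'width': 85.25670646755283}
```

View pics/side0.png

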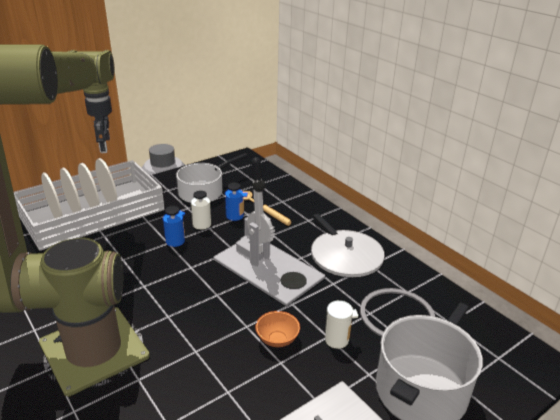

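View pics/top0.png

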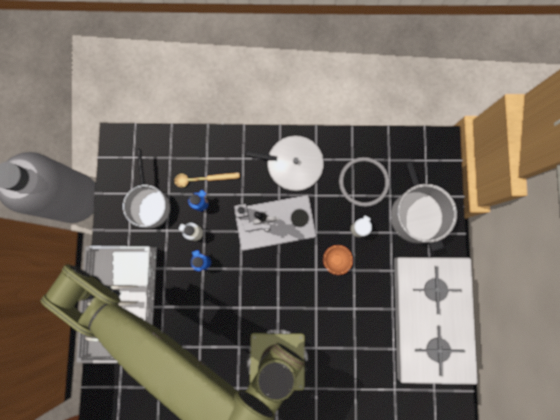

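```bash
python3 - <<'E'
from h import *
s=cv2.imread('pics/side0.png'); t=cv2.imread('pics/top0.png')
a=cv2.resize(s[140:310,150:350],None,fx=4,fy=4*.85,interpolation=cv2.INTER_CUBIC)
cv2.imwrite('pics/sc.png',a)
b=cv2.resize(t[180:280,170:330],None,fx=5,fy=5,interpolation=cv2.INTER_CUBIC)
cv2.imwrite('pics/tc.png',b)
E
```

```text
(no output)
```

View pics/sc.png

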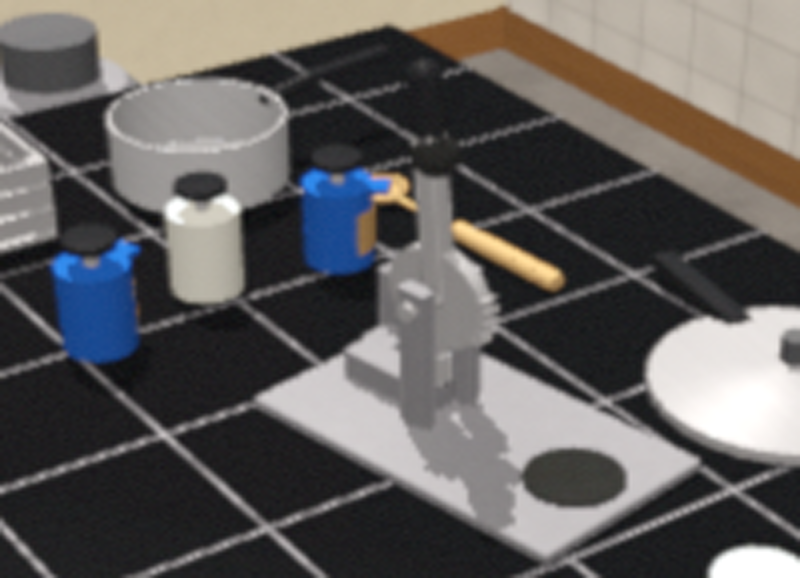

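View pics/tc.png

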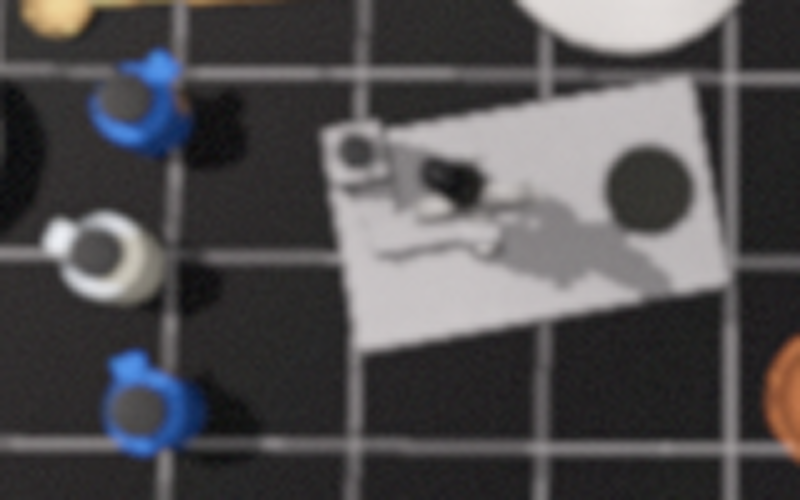

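```bash
python3 - <<'E'
from h import *
c=load('top0'); s=load('side0')
f=lambda x,y:(x/5+170,y/5+180)
print('cam',ray(c,0,0)[0],ray(s,0,0)[0])
print('seat',at(c,*f(650,189),16),at(s,574/4+150,477/3.4+140,16))
print('button',at(c,*f(357,152),112))
print('corners',[at(c,*f(*p),12)[:2] for p in((320,130),(692,78),(732,285),(360,352))])
print('knob',at(c,*f(97,252),120),at(s,200,187/3.4+140,120), at(c,*f(97,252)))
print('lip',at(c,*f(50,238),87))
print('blue',at(c,*f(128,100),120),at(c,*f(140,410),120))
W=cloud(c)
for nm,P in(('t',W),('s',cloud(s))):
    k=at(c,*f(97,252),120)
    d=np.hypot(P[...,0]-k[0],P[...,1]-k[1])
    for lo,hi in((108,135),(70,95),(10,70)):
        m=(d<60)&(P[...,2]>lo)&(P[...,2]<hi); q=P[m]; print(nm,lo,len(q),q.mean(0) if len(q) else '',(q.min(0),q.max(0)) if len(q) else '')
E
```

```text
cam [ 355.38697279  -20.30711555 1739.61417825] [ -208.47127872 -1012.71922484  1009.99461995]
seat [553.4 -82.5  16. ] [553.3 -87.   16. ]
button [568.6 143.3 112. ]
corners [array([599.3, 183.5]), array([ 644.5, -116.2]), array([ 477.4, -148.4]), array([421.3, 147.3])]
knob [490.2 335.6 120. ] [486.7 323.9 120. ] [490.  335.2 121.7]
lip [503.3 379.1  87. ]
blue [605.6 316.5 120. ] [372.9 299.1 120. ]
t 108 116 [491.59663055 337.79477064 120.99804375] (array([472.12563255, 316.08696185, 108.25358683]), array([510.7301882 , 359.80711729, 131.46594796]))
t 70 98 [490.80551191 336.28339336  87.82153837] (array([463.47054273, 308.059556  ,  70.94785719]), array([521.64405902, 384.0451123 ,  94.99715815]))
t 10 54 [484.79907083 317.51342691  35.98764717] (array([433.25568569, 304.78121138,  10.09603885]), array([533.20978216, 367.57741294,  69.97465288]))
s 108 106 [488.07312813 328.84360241 117.43018162] (array([469.05815416, 308.59697427, 108.85981778]), array([512.48889779, 353.45613115, 124.30810686]))
s 70 198 [484.45982262 321.77796473  85.20862629] (array([460.72756811, 297.7846754 ,  70.10181934]), array([521.38514258, 360.16236928,  94.90451772]))
s 10 282 [481.30865108 314.28788313  39.85190765] (array([457.98682196, 297.61019652,  10.14148857]), array([517.9601543 , 346.37673746,  69.9729808 ]))
```

```bash
cat > fit.py <<'E'
from h import *
from scipy.optimize import minimize
S=4
def proj(c,P):
    E=c['extrinsics']; p=(np.asarray(P,float)@E[:3,:3].T+E[:3,3])*[1,-1,-1]
    return cv2.projectPoints(p.reshape(-1,1,3),np.zeros(3),np.zeros(3),K(c),np.array(c['dist_coeffs'],float))[0][:,0]
def fill(c,box,P,m,val=1.):
    u0,v0,u1,v1=box; q=(proj(c,P)-[u0,v0]+.5)*S-.5
    cv2.fillConvexPoly(m,cv2.convexHull(np.round(q*16).astype(np.int32)),val,shift=4)
th=np.linspace(0,2*np.pi,48,endpoint=False)
def disc(x,y,z,rad): return np.c_[x+rad*np.cos(th),y+rad*np.sin(th),0*th+z]
def box3(x,y,a,x0,x1,y0,y1,z0,z1):
    g=np.array([(i,j,k) for i in(x0,x1) for j in(y0,y1) for k in(z0,z1)],float)
    R=np.array([[np.cos(a),-np.sin(a)],[np.sin(a),np.cos(a)]]); g[:,:2]=g[:,:2]@R.T+[x,y]; return g
def jar(c,box,p,z0=0,kt=120):
    x,y,a=p; m=np.zeros(((box[3]-box[1])*S,(box[2]-box[0])*S),np.float32)
    fill(c,box,np.r_[disc(x,y,z0,30),disc(x,y,z0+90,30)],m); fill(c,box,box3(x,y,a,0,44,-11,11,z0+81,z0+89),m)
    fill(c,box,np.r_[disc(x,y,z0+kt-12,22),disc(x,y,z0+kt,22)],m,0.); return m
def seat(c,box,p):
    x,y=p[:2]; m=np.zeros(((box[3]-box[1])*S,(box[2]-box[0])*S),np.float32); fill(c,box,disc(x,y,16,38),m); return m
def score(c,box,tgt,model,p):
    m=cv2.resize(model(c,box,p),(tgt.shape[1],tgt.shape[0]),interpolation=cv2.INTER_AREA); return np.abs(m-tgt).sum()/tgt.sum()
def fit(views,model,p0,step=(6,6,.2)):
    f=lambda p:sum(score(c,b,t,model,p) for c,b,t in views)
    best=None
    for k in range(4):
        o=minimize(f,p0,method='Nelder-Mead',options=dict(initial_simplex=np.array([p0]+[np.array(p0)+np.eye(len(p0))[i]*step[i]*(-1)**k/(1+k//2) for i in range(len(p0))]),xatol=.05,fatol=1e-4))
        if best is None or o.fun<best.fun: best=o
    return best.x.round(2),round(best.fun,3)
def white(c,b,lo=60,hi=150):
    im=c['img'][b[1]:b[3],b[0]:b[2]].astype(float); return np.clip((im.min(2)-lo)/(hi-lo),0,1).astype(np.float32)
E
python3 - <<'E'
from fit import *
c=load('top0'); s=load('side0')
bt=(174,216,207,244); bs=(188,186,214,232)
V=[(c,bt,white(c,bt)),(s,bs,white(s,bs))]
V[0][2][:, :0]=0
big=[cv2.resize(np.hstack([t,cv2.resize(jar(cc,b,(490,334,1.27)),t.shape[::-1],interpolation=cv2.INTER_AREA)]),None,fx=8,fy=8,interpolation=cv2.INTER_NEAREST)*255 for cc,b,t in V]
h=max(x.shape[0] for x in big); cv2.imwrite('pics/m.png',np.hstack([cv2.copyMakeBorder(x,0,h-x.shape[0],0,10,0,value=128) for x in big])[:600,:])
print(np.hstack([cv2.copyMakeBorder(x,0,h-x.shape[0],0,10,0,value=128) for x in big]).shape)
for vs in([V[0]],[V[1]],V): print('jar',fit(vs,jar,(490,334,1.27)))
bt=(288,206,312,230); bs=(276,266,312,294)
sd=lambda c,b:1-white(c,b,70,130)
T=[(c,bt,sd(c,bt)),(s,bs,sd(s,bs))]
for vs in([T[0]],[T[1]],T): print('seat',fit(vs,seat,(553,-84)))
# plate edges, depth-free: bright plate mask in top view
im=c['img'].min(2)[185:260,228:325]; m=(im>90).astype(np.uint8); n,l,st,_=cv2.connectedComponentsWithStats(m); k=1+st[1:,4].argmax()
q=np.argwhere(l==k)[:,::-1]+[228,185]; W=np.array([at(c,u,v,12)[:2] for u,v in cv2.convexHull(q.astype(np.int32))[:,0]])
print(cv2.minAreaRect(W.astype(np.float32)))
E
```

```text
(368, 964)
jar (array([492.3 , 343.76,   1.25]), np.float64(0.48))
jar (array([493.35, 340.8 ,   2.03]), np.float64(0.337))
jar (array([494.47, 342.9 ,   1.3 ]), np.float64(0.857))
seat (array([551.38, -78.53]), np.float64(0.234))
seat (array([552.91, -85.08]), np.float64(0.151))
seat (array([552.97, -83.74]), np.float64(0.405))
((537.7720947265625, 13.85845947265625), (298.31732177734375, 388.339599609375), 0.5324414968490601)[ WARN:0@0.290] global loadsave.cpp:1063 imwrite_ Unsupported depth image for selected encoder is fallbacked to CV_8U.
```

View pics/m.png

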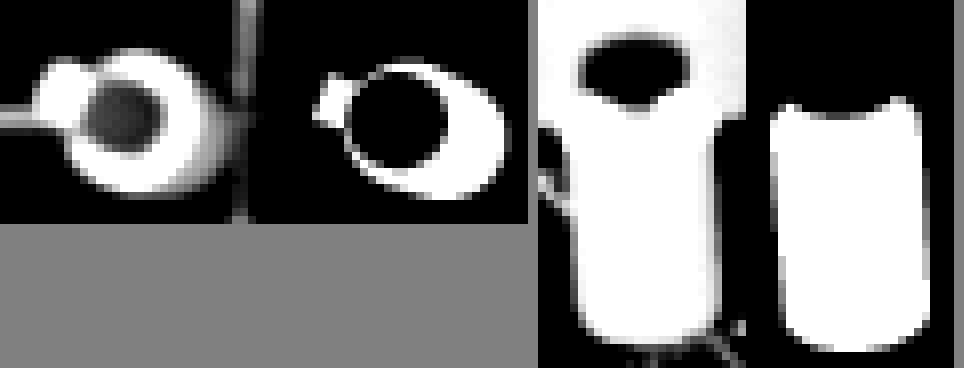

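```bash
python3 - <<'E'
from fit import *
c=load('top0'); g=cv2.GaussianBlur(c['img'].min(2).astype(float),(0,0),.7)
def edge(p,q,n=60,vert=True):
    out=[]
    for t in np.linspace(.08,.92,n):
        u,v=np.array(p)+(np.array(q)-p)*t; w=np.arange(-3,3.01,.1)
        xs=(np.full_like(w,u),v+w) if vert else (u+w,np.full_like(w,v))
        a=cv2.remap(g.astype(np.float32),xs[0].astype(np.float32),xs[1].astype(np.float32),1)[:,0]
        k=np.abs(np.gradient(cv2.GaussianBlur(a,(1,9),2)[:,0])).argmax()
        out.append(at(c,xs[0][k],xs[1][k],12)[:2])
    l=cv2.fitLine(np.array(out,np.float32),cv2.DIST_HUBER,0,.5,.01)[:,0]; return l
f=lambda x,y:((x+.5)/5+170-.5,(y+.5)/5+180-.5)
A,B,C,D=f(320,130),f(692,78),f(732,285),f(360,352)
for p,q,v in((D,C,1),(f(400,119),B,1),(B,C,0),(A,D,0)):
    l=edge(p,q,vert=v); print(np.degrees(np.arctan2(l[1],l[0]))%90,l)
lip=at(c,65/8+174-.5,90/8+216-.5,89);kn=at(c,122/8+174-.5,117/8+216-.5,120)
print(lip,kn,np.degrees(np.arctan2(*(lip-kn)[1::-1])))
# lip-only search with jar pos fixed
bt=(174,216,207,244); t=white(c,bt)
for x,y in((491,336),(491,339)):
    print(min((score(c,bt,t,jar,(x,y,a)),round(float(np.degrees(a)),1)) for a in np.arange(1,1.6,.02)))
E
```

```text
10.974937 [ 1.9037946e-01 -9.8171055e-01  4.5022217e+02  1.6398175e+00]
10.135811 [ 1.7598195e-01 -9.8439342e-01  6.2607922e+02  7.6830621e+00]
11.342774 [ 9.8046809e-01  1.9667816e-01  5.7420844e+02 -1.2830199e+02]
10.547783 [9.8310256e-01 1.8305548e-01 5.1308984e+02 1.6910918e+02]
[506.5 372.6  89. ] [491.2 338.  120. ] 66.1451519230966
(np.float32(0.6449257), 73.3)
(np.float32(0.5760493), 73.3)
```

Call:
{"op": "apply_moves", "data": {
  "moves": [
    [[0,0,0.14,-30,-13,0,1],[0,0,0.28,-60,-26,0,1],[0,0,0.42,-90,-39,0,1],[0,0,0.56,-120,-52,0,1],[0,0,0.7,-150,-65,0,1],[0,0,0.84,-180,-78,0,1],[0,0,0.98,-210,-91,0,1],[0,0,1.12,-235,-104,0,1],[0,0,1.26,-260,-115,0,1],[0,0,1.4,-287,-128,0,1],[0,0,1.436,-287,-128,0,1],[0,0,1.436,-287,-128,0,1]]
  ],
  "force": 40
}}

```text
time_s: 1.3
position: [491.1, 336.6, 207.6]
ee_rot: [-0.0, 0.814, 0.58, -0.001]
contact_force: [0.1, -0.1, 0.3]
width: 85.4
grasp_force: 0.0
```

```bash
cat >> h.py <<'E'
from scipy.spatial.transform import Rotation as Ro
def pose():
    s=r.sense(); q=s['ee_rot']; R=Ro.from_quat([q[1],q[2],q[3],q[0]]); return s,R
def delta(xyz,yawy=None,down=True):
    """tool-frame shift & z turn to reach world xyz with closing axis at yawy deg"""
    s,R=pose(); t=R.inv().apply(np.array(xyz)-s['position']); M=R.as_matrix(); y=np.degrees(np.arctan2(M[1,1],M[0,1]))
    print('t',s['time_s'],'pos',s['position'].round(1),'yawY',y.round(2),'tilt',M[:,2].round(3),'q',s['q'].round(2),'F',s['contact_force'].round(1),'w',round(s['width'],1),round(s['grasp_force'],1))
    print('shift',t.round(1),'rz',None if yawy is None else round(np.radians(-((yawy-y+90)%180-90)),4))
E
python3 - <<'E'
from h import *
delta((491,337,55),-19)
c=grab('top','top1'); s=grab('side','side1')
a=cv2.resize(c['img'][195:270,150:230],None,fx=5,fy=5,interpolation=cv2.INTER_CUBIC);b=cv2.resize(s['img'][120:240,150:250],None,fx=4,fy=4,interpolation=cv2.INTER_CUBIC)
o=np.zeros((480,800,3),np.uint8);o[:375,:400]=a;o[:480,400:800]=b;cv2.imwrite('pics/v1.png',o)
E
```

```text
t 1.3 pos [491.1 336.6 207.6] yawY -19.05 tilt [-0.001 -0.    -1.   ] q [0.51 0.01 1.78 0.   1.36 0.84] F [ 0.1 -0.1  0.3] w 85.4 0.0
shift [ 5.000e-01 -1.000e-01  1.526e+02] rz -0.0008
```

View pics/v1.png

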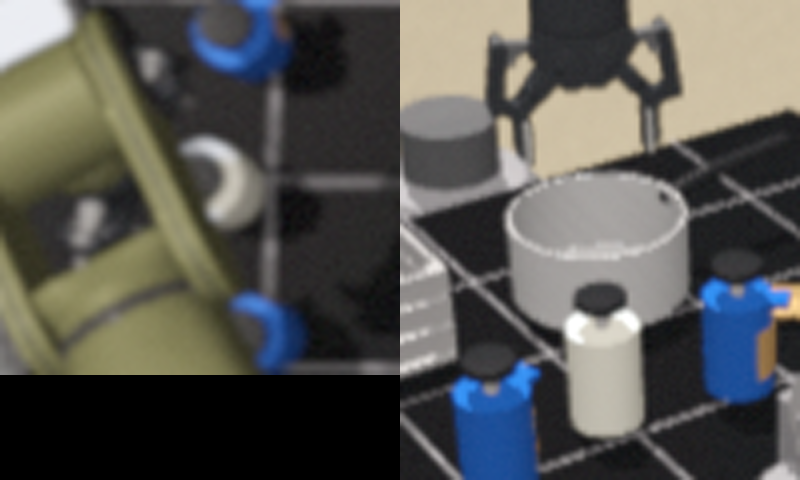

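```bash
python3 - <<'E'
from fit import *
s=load('side1')
P=[(491,336.6,221),(491,337,120),(491,337,108),(491,337,90),(491,337,0)]
print(((proj(s,P)-[150,120])*4+[400,0]).round(1))
E
```

```text
[[589.6 180.3]
 [596.7 291.6]
 [597.5 304.4]
 [598.8 323.4]
 [604.8 415.3]]
```

Call:
{"op": "apply_moves", "data": {
  "moves": [
    [[0,0,0,1,0,45,1],[0,0,0,1,1,85,1],[0,0,0,1,1,120,1],[0,0,0,1,1,145,1],[0,0,0,1,1,154,1],[0,0,0,1,1,154,1],[0,0,0,1,1,154,0.6],[0,0,0,1,1,154,0.6],[0,0,0,1,1,154,0.6],[0,0,0,1,1,154,0.4],[0,0,0,1,1,154,0.4],[0,0,0,1,1,154,0.4]]
  ],
  "force": 40
}}

```text
time_s: 2.6
position: [493.5, 339.1, 57.1]
ee_rot: [0.0, 0.814, 0.581, 0.002]
contact_force: [-2.7, 0.7, 6.7]
width: 57.6
grasp_force: 42.4
```

```bash
python3 - <<'E'
from h import *
delta((491,337,190),-79)
E
```

```text
t 2.6 pos [493.5 339.1  57.1] yawY -18.96 tilt [ 0.003  0.002 -1.   ] q [0.51 0.15 1.89 0.   1.1  0.84] F [-2.7  0.7  6.7] w 57.6 42.4
shift [  -2.4   -1.4 -132.9] rz 1.0479
```

Call:
{"op": "apply_moves", "data": {
  "moves": [
    [[0,0,0,0,0,-15,0.4],[0,0,0,0,0,-45,0.4],[0,0,0,0,0,-85,0.4],[0,0,0,0,0,-125,0.4],[0,0,0,0,0,-155,0.4],[0,0,0.1,-30,-20,-155,0.4],[0,0,0.2,-65,-40,-155,0.4],[0,0,0.3,-100,-60,-155,0.4],[0,0,0.4,-135,-75,-155,0.4],[0,0,0.45,-165,-60,-155,0.4],[0,0,0.5,-180,-52,-155,0.4],[0,0,0.5,-180,-52,-155,0.4]]
  ],
  "force": 50
}}

```text
time_s: 3.8
position: [383.9, 182.9, 208.9]
ee_rot: [0.0, 0.933, 0.36, -0.0]
contact_force: [0.4, 0.9, -5.6]
width: 57.0
grasp_force: 55.6
```

```bash
python3 - <<'E'
from h import *
delta((400,-30,210),-79.2)
delta((553,-84,210),-79.2)
E
```

```text
t 3.8 pos [383.9 182.9 208.9] yawY -47.79 tilt [-0.    -0.001 -1.   ] q [ 0.32 -0.41  2.12 -0.    1.42  1.15] F [ 0.4  0.9 -5.6] w 57.0 55.6
shift [-131.   168.5   -0.9] rz 0.5481
t 3.8 pos [383.9 182.9 208.9] yawY -47.79 tilt [-0.    -0.001 -1.   ] q [ 0.32 -0.41  2.12 -0.    1.42  1.15] F [ 0.4  0.9 -5.6] w 57.0 55.6
shift [-54.  311.3  -0.8] rz 0.5481
```

Call:
{"op": "apply_moves", "data": {
  "moves": [
    [[0,0,0.08,-26,34,0,0.4],[0,0,0.16,-52,68,0,0.4],[0,0,0.24,-78,102,0,0.4],[0,0,0.32,-105,135,0,0.4],[0,0,0.4,-131,168,0,0.4],[0,0,0.46,-120,200,0,0.4],[0,0,0.5,-105,235,0,0.4],[0,0,0.548,-85,270,10,0.4],[0,0,0.548,-65,300,20,0.4],[0,0,0.548,-54,311,30,0.4],[0,0,0.548,-54,311,40,0.4],[0,0,0.548,-54,311,40,0.4]]
  ]
}}

```text
time_s: 5.0
position: [552.4, -80.4, 166.3]
ee_rot: [-0.001, 0.995, 0.096, -0.003]
contact_force: [-0.1, -0.3, -6.9]
width: 57.0
grasp_force: 55.4
```

```bash
python3 - <<'E'
from fit import *
delta((553,-84,75),-79.2)
c=grab('top','top2'); s=grab('side','side2')
a=cv2.resize(c['img'][180:260,240:340],None,fx=4,fy=4,interpolation=cv2.INTER_CUBIC);b=cv2.resize(s['img'][150:310,230:350],None,fx=3.3,fy=3.3,interpolation=cv2.INTER_CUBIC)
o=np.zeros((b.shape[0],800,3),np.uint8);o[:320,:400]=a;o[:,404:404+b.shape[1]]=b;cv2.imwrite('pics/v2.png',o[:,:])
x,y=pose()[0]['position'][:2]; z=169-56
print((proj(s,[(x,y,z),(x,y,z+90),(x+31*.98,y+31*.19,z+45)])-[230,150])*3.3+[404,0])
E
```

```text
t 5.0 pos [552.4 -80.4 166.3] yawY -78.96 tilt [-0.006  0.002 -1.   ] q [-0.24 -0.04  1.9   0.    1.3   1.14] F [-0.1 -0.3 -6.9] w 57.0 55.4
shift [ 0.4  3.9 91.3] rz 0.0043
[[613.26852241 336.71839319]
 [617.41101201 247.88271906]
 [639.67270752 277.76440668]]
```

View pics/v2.png

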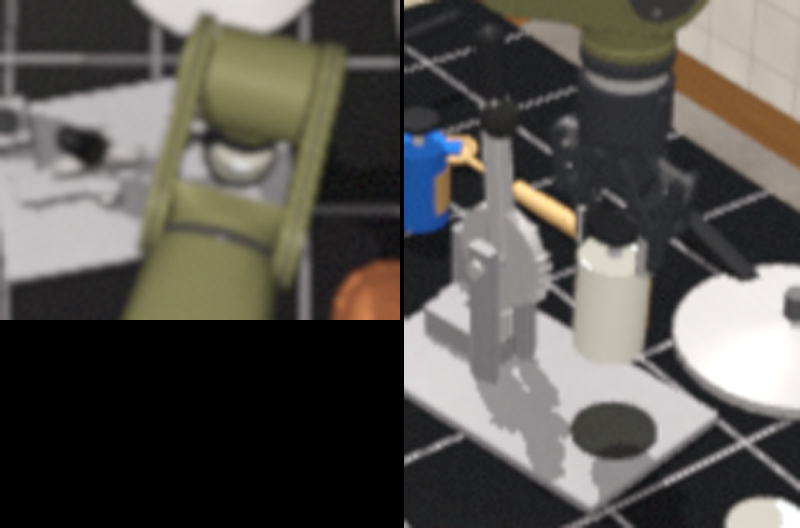

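Call:
{"op": "apply_moves", "data": {
  "moves": [
    [[0,0,0,0,4,30,0.4],[0,0,0,0,4,60,0.4],[0,0,0,0,4,78,0.4],[0,0,0,0,4,88,0.4],[0,0,0,0,4,91,0.4],[0,0,0,0,4,92,0.4],[0,0,0,0,4,92,0.4]]
  ]
}}

```text
time_s: 5.8
position: [556.1, -85.5, 78.9]
ee_rot: [0.0, 0.995, 0.096, 0.001]
contact_force: [0.3, -0.7, -5.9]
width: 57.2
grasp_force: 55.4
```

```bash
python3 - <<'E'
from fit import *
delta((553,-84.5,75),-79.2)
E
```

```text
t 5.8 pos [556.1 -85.5  78.9] yawY -79.01 tilt [ 0.003 -0.001 -1.   ] q [-0.25  0.05  1.96  0.    1.13  1.13] F [ 0.3 -0.7 -5.9] w 57.2 55.4
shift [-2.8 -1.6  3.9] rz 0.0034
```

Call:
{"op": "apply_moves", "data": {
  "moves": [
    [[0,0,0,-2.5,-1,2,0.4],[0,0,0,-2.5,-1,4,0.4],[0,0,0,-2.5,-1,5,0.4],[0,0,0,-2.5,-1,5,0.4]]
  ]
}}

```text
time_s: 6.2
position: [553.4, -84.9, 74.4]
ee_rot: [0.0, 0.995, 0.096, 0.001]
contact_force: [-4.3, 1.8, 4.8]
width: 56.7
grasp_force: 56.6
```

```bash
python3 - <<'E'
from fit import *
delta((553,-84.5,75),-79.2)
E
```

```text
t 6.2 pos [553.4 -84.9  74.4] yawY -79.01 tilt [ 0.002 -0.    -1.   ] q [-0.25  0.05  1.97  0.    1.12  1.13] F [-4.3  1.8  4.8] w 56.7 56.6
shift [-0.3 -0.4 -0.6] rz 0.0033
```

Call:
{"op": "apply_moves", "data": {
  "moves": [
    [[0,0,0,0,0,0,0.7],[0,0,0,0,0,0,0.85],[0,0,0,0,0,0,1],[0,0,0,0,0,0,1],[0,0,0,0,0,-30,1],[0,0,0,0,0,-75,1],[0,0,0,0,0,-120,1],[0,0,0,-40,0,-140,1],[0,0,0,-85,0,-140,1],[0,0,0,-130,0,-140,1],[0,0,0,-170,0,-140,1],[0,0,0,-170,0,-140,1]]
  ]
}}

```text
time_s: 7.4
position: [382.7, -117.5, 212.1]
ee_rot: [0.001, 0.996, 0.094, 0.0]
contact_force: [1.0, 0.9, -0.2]
width: 85.8
grasp_force: 0.0
```

```bash
python3 - <<'E'
from fit import *
delta((553,-84.5,75),-79.2)
c=grab('top','top3'); s=grab('side','side3')
a=cv2.resize(c['img'][190:250,270:340],None,fx=7,fy=7,interpolation=cv2.INTER_CUBIC);b=cv2.resize(s['img'][210:310,260:320],None,fx=5,fy=5,interpolation=cv2.INTER_CUBIC)
o=np.zeros((500,800,3),np.uint8);o[:420,:490]=a;o[:,495:795]=b;cv2.imwrite('pics/v3.png',o)
E
```

```text
t 7.4 pos [ 382.7 -117.5  212.1] yawY -79.16 tilt [ 0.001 -0.001 -1.   ] q [-0.43 -0.48  2.17 -0.    1.45  0.95] F [ 1.   0.9 -0.2] w 85.8 0.0
shift [173.4  -0.6 137.2] rz 0.0008
```

View pics/v3.png

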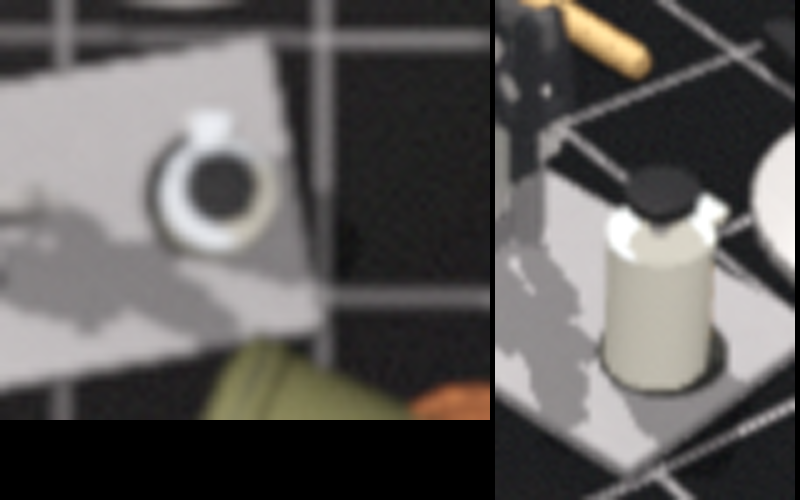

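```bash
python3 - <<'E'
from fit import *
c=load('top3'); s=load('side3')
f=lambda x,y:((x+.5)/7+270-.5,(y+.5)/7+190-.5)
g=lambda x,y:((x-495+.5)/5+260-.5,(y+.5)/5+210-.5)
kn=at(c,*f(221,187),136); lip=at(c,*f(208,122),105.5)
print('knob',kn,'side',at(s,*g(664,192),136),at(s,*g(664,187),136),'lip',lip,np.degrees(np.arctan2(*(lip-kn)[1::-1])))
print('lip side',at(s,*g(716,211),101))
# base of jar in side: left/right tangents at bottom and bottom point
print('base L,R,bottom',at(s,*g(605,362),16),at(s,*g(709,360),16),at(s,*g(655,392),16))
m=s['img'][205:310,255:325].copy(); o=cv2.resize(m,None,fx=5.5,fy=5.5,interpolation=cv2.INTER_CUBIC)
o2=cv2.resize(c['img'][195:245,275:330],None,fx=7,fy=7,interpolation=cv2.INTER_CUBIC)
def dr(o,c,P,u0,v0,k,col):
    q=((proj(c,P)-[u0,v0]+.5)*k-.5); cv2.polylines(o,[q.round().astype(np.int32)],True,col,1,cv2.LINE_AA)
for (o_,cc,u0,v0,k,sx) in((o,s,255,205,5.5,(553,-85)),(o2,c,275,195,7,(553.4,-83))):
    dr(o_,cc,disc(*sx,16,38),u0,v0,k,(0,255,0)); dr(o_,cc,disc(*sx,16,30),u0,v0,k,(0,0,255)); dr(o_,cc,disc(*sx,106,30),u0,v0,k,(0,0,255)); dr(o_,cc,disc(*sx,136,22),u0,v0,k,(255,0,255))
    a=np.radians(10.8); dr(o_,cc,box3(*sx,a,30,44,-11,11,105,105)[[0,2,6,4]],u0,v0,k,(255,255,0))
H=max(o.shape[0],o2.shape[0]); w=lambda x:cv2.copyMakeBorder(x,0,H-x.shape[0],0,0,0)
cv2.imwrite('pics/v4.png',np.hstack([w(o),w(o2)])); print(np.hstack([w(o),w(o2)]).shape)
E
```

```text
knob [545.3 -82.4 136. ] side [544.8 -90.  136. ] [547.7 -86.4 136. ] lip [584.5 -76.4 105.5] 8.702223789946789
lip side [588.1 -84.  101. ]
base L,R,bottom [520.8 -73.5  16. ] [ 570.6 -106.1   16. ] [ 528.3 -110.5   16. ]
(578, 770, 3)
```

View pics/v4.png

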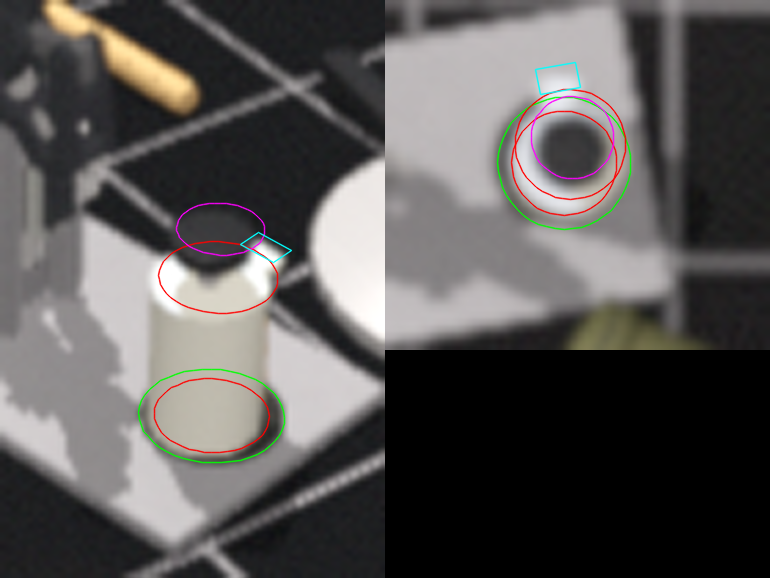

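Call:
{"op": "apply_moves", "data": {
  "moves": [
    [[0,0,0,45,0,0,1],[0,0,0,90,0,0,1],[0,0,0,130,0,0,1],[0,0,0,163.5,0,0,1],[0,0,0,163.5,0,40,1],[0,0,0,163.5,0,80,1],[0,0,0,163.5,0,115,1],[0,0,0,163.5,0,135,1],[0,0,0,163.5,0,138,0.7],[0,0,0,163.5,0,138,0.5],[0,0,0,163.5,0,138,0.4],[0,0,0,163.5,0,138,0.4]]
  ],
  "force": 40
}}

```text
time_s: 8.7
position: [546.4, -86.0, 74.7]
ee_rot: [0.0, 0.995, 0.096, 0.0]
contact_force: [-0.0, -0.3, -5.0]
width: 57.7
grasp_force: 43.7
```

```bash
python3 - <<'E'
from fit import *
delta((553.4,-84.9,78),-79.2)
E
```

```text
t 8.7 pos [546.4 -86.   74.7] yawY -79.0 tilt [ 0.001 -0.    -1.   ] q [-0.25  0.03  1.98  0.    1.13  1.13] F [-0.  -0.3 -5. ] w 57.7 43.7
shift [ 7.1  0.3 -3.3] rz 0.0034
```

Call:
{"op": "apply_moves", "data": {
  "moves": [
    [[0,0,0,0,0,-3,0.4],[0,0,0,0,0,-6,0.4],[0,0,-0.02,3,0,-6,0.4],[0,0,-0.035,7,0,-6,0.4],[0,0,-0.035,7,0,-6,0.4],[0,0,-0.035,7,0,-2,0.4],[0,0,-0.035,7,0,1,0.4],[0,0,-0.035,7,0,1,0.4]]
  ]
}}

```text
time_s: 9.5
position: [553.3, -84.7, 74.1]
ee_rot: [-0.0, 0.994, 0.113, 0.0]
contact_force: [-1.5, 0.1, 1.8]
width: 57.5
grasp_force: 44.6
```

```bash
python3 - <<'E'
from fit import *
delta((553.4,-84.9,75),-79.2)
E
```

```text
t 9.5 pos [553.3 -84.7  74.1] yawY -77.01 tilt [ 0.001  0.    -1.   ] q [-0.25  0.05  1.97  0.    1.12  1.1 ] F [-1.5  0.1  1.8] w 57.5 44.6
shift [ 0.   0.2 -0.9] rz 0.0382
```

Release, back away and check.

Call:
{"op": "apply_moves", "data": {
  "moves": [
    [[0,0,0,0,0,0,0.7],[0,0,0,0,0,0,0.85],[0,0,0,0,0,0,1],[0,0,0,0,0,0,1],[0,0,0,0,0,-30,1],[0,0,0,0,0,-75,1],[0,0,0,0,0,-120,1],[0,0,0,-40,0,-145,1],[0,0,0,-85,0,-145,1],[0,0,0,-130,0,-145,0.5],[0,0,0,-165,0,-145,0],[0,0,0,-165,0,-145,0]]
  ]
}}

```text
time_s: 10.7
position: [389.7, -122.3, 218.4]
ee_rot: [0.001, 0.994, 0.112, 0.0]
contact_force: [1.8, 0.0, -0.3]
width: 43.7
grasp_force: 0.0
```

```bash
python3 - <<'E'
from fit import *
delta((553,-84.5,75),-79.2)
c=grab('top','top4'); s=grab('side','side4')
m=s['img'][205:310,255:325].copy(); o=cv2.resize(m,None,fx=5.5,fy=5.5,interpolation=cv2.INTER_CUBIC)
o2=cv2.resize(c['img'][195:245,275:330],None,fx=7,fy=7,interpolation=cv2.INTER_CUBIC)
def dr(o,c,P,u0,v0,k,col):
    q=((proj(c,P)-[u0,v0]+.5)*k-.5); cv2.polylines(o,[q.round().astype(np.int32)],True,col,1,cv2.LINE_AA)
for (o_,cc,u0,v0,k,sx) in((o,s,255,205,5.5,(553,-85)),(o2,c,275,195,7,(553.4,-83))):
    dr(o_,cc,disc(*sx,16,38),u0,v0,k,(0,255,0)); dr(o_,cc,disc(*sx,16,30),u0,v0,k,(0,0,255)); dr(o_,cc,disc(*sx,106,30),u0,v0,k,(0,0,255)); dr(o_,cc,disc(*sx,136,22),u0,v0,k,(255,0,255))
    a=np.radians(10.8); dr(o_,cc,box3(*sx,a,30,44,-11,11,105,105)[[0,2,6,4]],u0,v0,k,(255,255,0))
H=max(o.shape[0],o2.shape[0]); w=lambda x:cv2.copyMakeBorder(x,0,H-x.shape[0],0,0,0)
cv2.imwrite('pics/v5.png',np.hstack([w(o),w(o2)]))
E
```

```text
t 10.7 pos [ 389.7 -122.3  218.4] yawY -77.15 tilt [ 0.001 -0.001 -1.   ] q [-0.44 -0.46  2.14 -0.    1.45  0.91] F [ 1.8  0.  -0.3] w 43.7 0.0
shift [167.5  -0.7 143.5] rz 0.0358
```

View pics/v5.png

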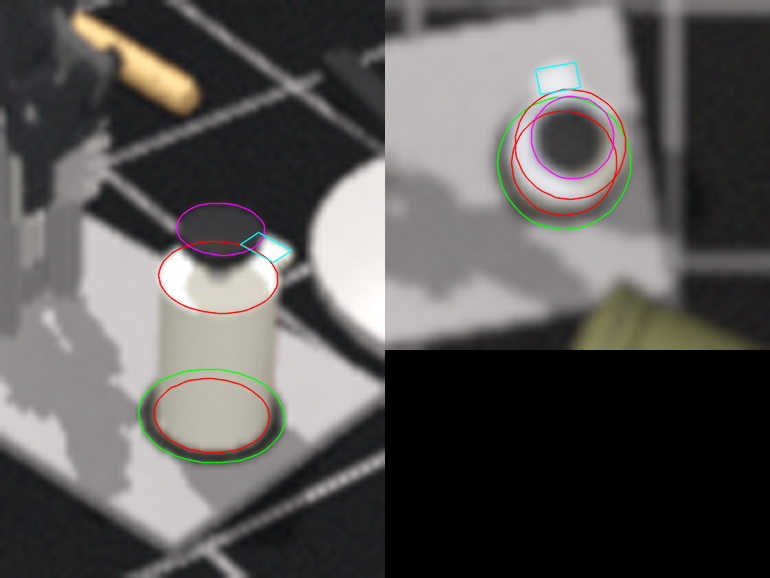

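```bash
cat > lev.py <<'E'
from fit import *
S=np.array([553.2,-84.2,0]); a=np.radians(10.8); ex=np.array([np.cos(a),np.sin(a),0]); ey=np.array([-np.sin(a),np.cos(a),0]); ez=np.array([0,0,1.])
H=S+135*ey+134.5*ez
def lp(v,rad=185): p=1.65-v; return H+rad*(-ey*np.cos(p)+ez*np.sin(p))
def press(P): d=np.asarray(P)-S; return np.stack([d@ex,d@ey,d@ez],-1)
E
python3 - <<'E'
from lev import *
for n in('top4','side4','top0','side0'):
    c=load(n); W=press(cloud(c)); m=(abs(W[...,0])<35)&(abs(W[...,1]-150)<40)&(W[...,2]>300)&(W[...,2]<356); q=W[m]
    print(n,len(q),np.median(q,0).round(1),np.percentile(q,[5,95],axis=0).round(1))
print(lp(0),lp(.4),lp(.8),lp(1.2),lp(1.6))
delta(lp(0)+[0,0,60],10.8)
E
```

```text
top4 62 [ -0.  151.5 346.5] [[ -9.9 140.7 311.1]
 [ 10.7 163.6 352.9]]
  return _methods._mean(a, axis=axis, dtype=dtype,
  ret = um.true_divide(
Traceback (most recent call last):
IndexError: index -1 is out of bounds for axis 0 with size 0
```

```bash
python3 - <<'E'
from lev import *
print(lp(0),H)
delta([*lp(0)[:2],380],10.8)
E
```

```text
[525.16075394  62.78687531 318.92003026] [527.90352253  48.40877885 134.5       ]
t 10.8 pos [ 392.1 -122.   218.8] yawY -77.07 tilt [ 0.002 -0.001 -1.   ] q [-0.43 -0.45  2.14  0.    1.45  0.91] F [ 0.1  0.5 -0.3] w 28.1 0.0
shift [ 171.3 -150.2 -161.1] rz -1.5336
```

Call:
{"op": "apply_moves", "data": {
  "moves": [
    [[0,0,-0.14,0,0,-45,1],[0,0,-0.28,0,0,-90,1],[0,0,-0.42,0,0,-130,1],[0,0,-0.56,0,0,-163,1],[0,0,-0.7,25,-22,-163,1],[0,0,-0.84,50,-44,-163,1],[0,0,-0.98,75,-66,-163,1],[0,0,-1.12,100,-88,-163,1],[0,0,-1.26,125,-110,-163,1],[0,0,-1.4,150,-132,-163,1],[0,0,-1.534,171,-150,-163,1],[0,0,-1.534,171,-150,-163,1]]
  ]
}}

```text
time_s: 12.0
position: [527.0, 65.8, 379.9]
ee_rot: [-0.001, 0.635, 0.773, -0.0]
contact_force: [0.5, -0.6, -0.1]
width: 85.3
grasp_force: 0.0
```

```bash
python3 - <<'E'
from lev import *
delta([*lp(0)[:2],300],10.8)
E
```

```text
t 12.0 pos [527.   65.8 379.9] yawY 11.21 tilt [-0.002  0.001 -1.   ] q [ 0.02 -0.19  1.67  0.    1.66 -0.17] F [ 0.5 -0.6 -0.1] w 85.3 0.0
shift [-2.7 -2.3 79.9] rz 0.0072
```

Call:
{"op": "apply_moves", "data": {
  "moves": [
    [[0,0,0,-2,-2,30,1],[0,0,0,-2,-2,60,1],[0,0,0,-2,-2,77,1],[0,0,0,-2,-2,80,0.7],[0,0,0,-2,-2,80,0.5],[0,0,0,-2,-2,80,0.35],[0,0,0,-2,-2,80,0.2],[0,0,0,-2,-2,80,0.15],[0,0,0,-2,-2,80,0.1],[0,0,0,-2,-2,80,0.1]]
  ],
  "force": 35
}}

```text
time_s: 13.0
position: [527.4, 61.0, 304.1]
ee_rot: [0.004, 0.637, 0.771, 0.005]
contact_force: [11.3, 2.3, -0.6]
width: 24.1
grasp_force: 35.4
```

```bash
python3 - <<'E'
from lev import *
delta(lp(0)-[0,0,19],10.8)
p=pose()[0]['position']; print(press(p))
E
```

```text
t 13.0 pos [527.4  61.  304.1] yawY 10.87 tilt [ 0.012  0.002 -1.   ] q [ 0.01 -0.19  1.8   0.    1.52 -0.18] F [11.3  2.3 -0.6] w 24.1 35.4
shift [ 2.2 -1.9  4.1] rz 0.0012
[  1.82321962 147.47954763 304.07341575]
```

Call:
{"op": "apply_moves", "data": {
  "moves": [
    [[0,0,0,-19,2,-0.5,0.1],[0,0,0,-38,3,1,0.1],[0,0,0,-65.5,3,6,0.1],[0,0,0,-92,3,16,0.1],[0,0,0,-117,3,29.5,0.1],[0,0,0,-139.5,3,46.5,0.1],[0,0,0,-159.5,3,66.5,0.1],[0,0,0,-176,3,89.5,0.1],[0,0,0,-185,3,106,0.1],[0,0,0,-192.5,3,123.5,0.1],[0,0,0,-198,3,141.5,0.1],[0,0,0,-198,3,141.5,0.1]]
  ],
  "force": 45
}}

```text
time_s: 14.2
position: [562.4, -133.2, 157.3]
ee_rot: [-0.002, 0.637, 0.771, -0.001]
contact_force: [0.1, 0.2, 0.2]
width: 8.4
grasp_force: 0.0
```

```bash
python3 - <<'E'
from lev import *
delta(lp(1.4,189)-[0,0,20],10.8)
p=pose()[0]['position']; print(press(p),H)
E
```

```text
t 14.2 pos [ 562.4 -133.2  157.3] yawY 10.85 tilt [-0.004  0.001 -1.   ] q [-0.33  0.01  1.86  0.    1.28 -0.51] F [0.1 0.2 0.2] w 8.4 0.0
shift [ 1.8  0.1 -4. ] rz 0.0009
[-1.38620195e-01 -4.98754451e+01  1.57260561e+02] [527.90352253  48.40877885 134.5       ]
```

```bash
cat > chk.py <<'E'
from lev import *
import sys
def chk(tag):
    for n in('top','side'):
        c=grab(n,n+tag); W=press(cloud(c)); m=(abs(W[...,0])<18)&(W[...,1]<165)&(W[...,1]>-90)&(W[...,2]>150)&(W[...,2]<360)
        q=W[m]; d=q-[0,135,134.5]; rr=np.hypot(d[:,1],d[:,2]); ph=np.arctan2(d[:,2],-d[:,1])
        k=(rr<225)&(rr>60); h=np.histogram(1.65-ph[k],bins=np.arange(-.2,2.01,.1)); print(n,dict((round(float(b),1),int(x)) for b,x in zip(h[1],h[0]) if x))
        dk=press(cloud(c)); g=(np.hypot(dk[...,0],dk[...,1])<20)&(dk[...,2]>100)&(dk[...,2]<145); print(' knob',g.sum(),np.median(dk[g],0).round(1) if g.any() else '')
E
python3 -c "
from chk import *
chk('5')"
```

```text
top {-0.1: 35, 0.0: 60, 0.1: 16}
 knob 42 [ -5.   -8.1 134.7]
side {-0.2: 4, -0.1: 82, 0.0: 292, 0.1: 118, 1.0: 6, 1.1: 45, 1.2: 68, 1.3: 64, 1.4: 2}
 knob 167 [ -4.3  -3.8 133. ]
```

Call:
{"op": "apply_moves", "data": {
  "moves": [
    [[0,0,0,0,0,-45,0],[0,0,0,0,0,-90,0],[0,0,0,0,0,-135,0],[0,0,0,0,0,-180,0],[0,0,0,0,0,-243,0],[0,0,0,40,0,-243,0],[0,0,0,85,0,-243,0],[0,0,0,130,0,-243,0],[0,0,0,175,0,-243,0],[0,0,0,215,0,-243,0],[0,0,0,242,0,-243,0],[0,0,0,242,0,-243,0]]
  ]
}}

```text
time_s: 15.5
position: [517.2, 107.5, 405.3]
ee_rot: [0.001, 0.635, 0.773, 0.002]
contact_force: [0.1, -0.9, 1.0]
width: -0.0
grasp_force: 0.0
```

Call:
{"op": "apply_moves", "data": {
  "moves": [
    [[0,0,0,0,0,35,0],[0,0,0,0,0,70,0],[0,0,0,0,0,70,0]]
  ]
}}

```text
time_s: 15.8
position: [515.9, 103.7, 328.1]
ee_rot: [-0.003, 0.637, 0.771, -0.003]
contact_force: [0.3, 0.4, -0.4]
width: -0.1
grasp_force: 0.0
```

```bash
python3 - <<'E'
from lev import *
delta(S+190*ey+328*ez,10.8)
p0=press(pose()[0]['position']); print(p0)
for v in (0,.1,.2,.35,.5,.65,.8,.95,1.1,1.2,1.3,1.38,1.42,1.46,1.5,1.54,1.57,1.6,1.61):
    f=1.65-v; y=135-195*np.cos(f)+13*np.sin(f)+11; z=134.5+195*np.sin(f)+13*np.cos(f)
    print(v,(np.array([y-p0[1],-(z-p0[2])])).round(1),round(y,1),round(z,1))
E
```

```text
t 15.8 pos [515.9 103.7 328.1] yawY 10.88 tilt [-0.008 -0.001 -1.   ] q [ 0.1  -0.19  1.76 -0.    1.58 -0.09] F [ 0.3  0.4 -0.4] w -0.1 0.0
shift [-1.6  1.4  0.1] rz 0.0013
[ -1.42124332 191.55338308 328.09534372]
0 [-17.2   0.2] 174.4 327.9
0.1 [-36.6  -1.6] 154.9 329.7
0.2 [-56.1  -1.6] 135.4 329.6
0.35 [-85.2   2.2] 106.4 325.9
0.5 [-113.3   10.3] 78.2 317.8
0.65 [-140.    22.5] 51.6 305.6
0.8 [-164.5   38.5] 27.1 289.6
0.95 [-186.3   58. ] 5.2 270.1
1.1 [-205.    80.6] -13.4 247.5
1.2 [-215.5   97.1] -23.9 231.0
1.3 [-224.3  114.5] -32.7 213.6
1.38 [-230.   129.1] -38.5 199.0
1.42 [-232.5  136.5] -40.9 191.6
1.46 [-234.6  144. ] -43.0 184.1
1.5 [-236.4  151.6] -44.9 176.5
1.54 [-237.9  159.3] -46.4 168.8
1.57 [-238.9  165.1] -47.3 163.0
1.6 [-239.7  170.9] -48.1 157.2
1.61 [-239.9  172.8] -48.3 155.3
```

Call:
{"op": "apply_moves", "data": {
  "moves": [
    [[0,0,0,-18,1,0,0],[0,0,0,-37,1,-1.5,0],[0,0,0,-56,1,-1.5,0],[0,0,0,-85,1,2,0],[0,0,0,-113,1,10.5,0],[0,0,0,-140,1,22.5,0],[0,0,0,-164.5,1,38.5,0],[0,0,0,-186,1,58,0],[0,0,0,-205,1,80.5,0],[0,0,0,-215.5,1,97,0],[0,0,0,-224,1,114.5,0],[0,0,0,-224,1,114.5,0]]
  ]
}}

```text
time_s: 17.0
position: [560.6, -116.2, 216.8]
ee_rot: [-0.002, 0.637, 0.771, -0.001]
contact_force: [0.3, 0.1, -0.6]
width: 0.2
grasp_force: 0.0
```

```bash
python3 - <<'E'
from chk import *
delta(S,10.8)
print(press(pose()[0]['position']))
chk('6')
E
```

```text
t 17.0 pos [ 560.6 -116.2  216.8] yawY 10.8 tilt [-0.003  0.001 -1.   ] q [-0.3  -0.05  1.81 -0.    1.38 -0.49] F [ 0.3  0.1 -0.6] w 0.2 0.0
shift [ 32.5  -0.6 216.9] rz 0.0001
[  1.23351138 -32.82065038 216.81342665]
top {-0.1: 35, 0.0: 60, 0.1: 16}
 knob 89 [ -1.5  -0.2 136. ]
side {-0.2: 1, -0.1: 86, 0.0: 299, 0.1: 112, 0.8: 3, 0.9: 32, 1.0: 69, 1.1: 1}
 knob 163 [ -5.   -3.1 132.8]
```

Call:
{"op": "apply_moves", "data": {
  "moves": [
    [[0,0,0,0,-1,-45,0],[0,0,0,0,-1,-90,0],[0,0,0,0,-1,-135,0],[0,0,0,0,-1,-185,0],[0,0,0,40,-1,-185,0],[0,0,0,85,-1,-185,0],[0,0,0,130,-1,-185,0],[0,0,0,175,-1,-185,0],[0,0,0,210,-1,-185,0],[0,0,0,224,-1,-150,0],[0,0,0,224,-1,-110,0],[0,0,0,224,-1,-92,0]]
  ]
}}

```text
time_s: 18.3
position: [516.7, 105.4, 308.5]
ee_rot: [-0.001, 0.636, 0.772, -0.001]
contact_force: [0.3, 0.2, -0.1]
width: 0.2
grasp_force: 0.0
```

Call:
{"op": "apply_moves", "data": {
  "moves": [
    [[0,0,0,-10,0,0,0],[0,0,0,-20,0,0,0],[0,0,0,-30,0,0,0],[0,0,0,-40,0,0,0],[0,0,0,-40,0,0,0]]
  ]
}}

```text
time_s: 18.8
position: [526.9, 63.4, 312.4]
ee_rot: [0.002, 0.638, 0.77, 0.001]
contact_force: [-0.8, 1.6, 1.0]
width: -0.2
grasp_force: 1.1
```

```bash
python3 - <<'E'
from chk import *
delta(S,10.8)
print(press(pose()[0]['position']))
chk('7')
E
```

```text
t 18.8 pos [526.9  63.4 312.4] yawY 10.76 tilt [ 0.004 -0.    -1.   ] q [ 0.02 -0.19  1.78 -0.    1.54 -0.17] F [-0.8  1.6  1. ] w -0.2 1.1
shift [-149.6   -2.8  312.5] rz -0.0008
[  1.77230506 149.90476156 312.40180933]
top {0.0: 5, 0.1: 8}
 knob 88 [ -0.7   0.6 135.1]
side {-0.1: 12, 0.0: 105, 0.1: 273, 0.2: 156, 0.3: 6}
 knob 156 [ -3.7  -2.6 132.8]
```

```bash
cat > arc.py <<'E'
from lev import *
def arc(vs,R=178):
    p0=press(pose()[0]['position']); print(p0.round(1))
    for v in vs:
        f=1.65-v; y=135-R*np.cos(f)+13*np.sin(f)+11; z=134.5+R*np.sin(f)+13*np.cos(f)
        print(v,round(y-p0[1],1),round(p0[2]-z,1))
E
python3 -c "
from arc import *
arc([.12,.2,.3,.4,.5,.6,.7,.8,.9,1.,1.1,1.16])"
```

```text
[  1.5 151.  311.6]
0.12 0.7 -1.3
0.2 -13.5 -1.2
0.3 -31.3 0.5
0.4 -48.8 4.0
0.5 -65.8 9.3
0.6 -82.3 16.2
0.7 -98.0 24.7
0.8 -112.7 34.7
0.9 -126.4 46.2
1.0 -138.8 59.0
1.1 -149.9 72.9
1.16 -155.9 81.8
```

Call:
{"op": "apply_moves", "data": {
  "moves": [
    [[0,0,0,-15,-1,-1,0],[0,0,0,-32,-1,0.5,0],[0,0,0,-49,-1,4,0],[0,0,0,-66,-1,9.5,0],[0,0,0,-66,-1,9.5,0]]
  ]
}}

```text
time_s: 19.4
position: [537.5, -1.2, 300.7]
ee_rot: [0.0, 0.638, 0.77, -0.0]
contact_force: [0.3, 1.7, 2.3]
width: 0.2
grasp_force: 1.3
```

```bash
python3 - <<'E'
from chk import *
delta(S,10.8)
chk('8')
from arc import *
arc([.5,.6,.7,.8,.9,1.,1.1,1.16])
E
```

```text
t 19.4 pos [537.5  -1.2 300.7] yawY 10.79 tilt [ 0.001 -0.001 -1.   ] q [-0.1  -0.17  1.78 -0.    1.53 -0.29] F [0.3 1.7 2.3] w 0.2 1.3
shift [-8.430e+01 -2.000e-01  3.008e+02] rz -0.0003
top {0.2: 9, 0.3: 10, 0.4: 1}
 knob 90 [-1.400e+00  1.000e-01  1.343e+02]
side {0.2: 11, 0.3: 104, 0.4: 212, 0.5: 175, 0.6: 24}
 knob 163 [ -4.8  -2.7 133.2]
[1.000e-01 8.580e+01 3.012e+02]
0.5 -0.6 -1.1
0.6 -17.1 5.8
0.7 -32.7 14.3
0.8 -47.5 24.3
0.9 -61.1 35.8
1.0 -73.6 48.6
1.1 -84.7 62.5
1.16 -90.7 71.4
```

Works; carry on through the first notch.

Call:
{"op": "apply_moves", "data": {
  "moves": [
    [[0,0,0,-17,0,6,0],[0,0,0,-32.5,0,14.5,0],[0,0,0,-47.5,0,24.5,0],[0,0,0,-61,0,36,0],[0,0,0,-73.5,0,48.5,0],[0,0,0,-84.5,0,62.5,0],[0,0,0,-90.5,0,71.5,0],[0,0,0,-90.5,0,71.5,0]]
  ]
}}

```text
time_s: 20.3
position: [555.2, -89.4, 231.1]
ee_rot: [0.001, 0.637, 0.771, 0.001]
contact_force: [-1.6, 3.6, 10.1]
width: -0.0
grasp_force: 5.1
```

```bash
python3 - <<'E'
from chk import *
delta(S,10.8)
chk('9')
from arc import *
arc([1.16,1.2,1.25,1.3,1.35,1.4,1.44,1.48,1.52,1.56,1.59,1.6])
E
```

```text
t 20.3 pos [555.2 -89.4 231.1] yawY 10.86 tilt [ 0.003 -0.001 -1.   ] q [-0.26 -0.09  1.82 -0.    1.4  -0.44] F [-1.6  3.6 10.1] w -0.0 5.1
shift [  5.8  -1.6 231.1] rz 0.0011
top {0.7: 1, 0.8: 13, 0.9: 66, 1.0: 12}
 knob 25 [-12.    5.  134.2]
side {0.7: 13, 0.8: 90, 0.9: 161, 1.0: 218, 1.1: 59}
 knob 154 [ -3.5  -2.7 133.4]
[  1.   -5.  231.7]
1.16 0.0 2.0
1.2 -3.7 8.1
1.25 -7.9 16.0
1.3 -11.8 24.0
1.35 -15.2 32.2
1.4 -18.3 40.6
1.44 -20.4 47.4
1.48 -22.3 54.3
1.52 -23.8 61.3
1.56 -25.1 68.3
1.59 -25.9 73.6
1.6 -26.2 75.4
```

Call:
{"op": "apply_moves", "data": {
  "moves": [
    [[0,0,0,-3.5,-1,9,0],[0,0,0,-8,-1,17,0],[0,0,0,-12,-1,25,0],[0,0,0,-15,-1,33,0],[0,0,0,-18,-1,41,0],[0,0,0,-20.5,-1,48,0],[0,0,0,-22,-1,55,0],[0,0,0,-24,-1,62,0],[0,0,0,-25,-1,67,0],[0,0,0,-25,-1,67,0]]
  ]
}}

```text
time_s: 21.4
position: [559.3, -114.8, 163.5]
ee_rot: [0.002, 0.637, 0.771, -0.0]
contact_force: [0.3, -1.7, 5.1]
width: 0.0
grasp_force: 2.7
```

```bash
python3 - <<'E'
from chk import *
delta(S,10.8)
chk('10')
from arc import *
arc([1.5,1.55,1.57,1.58,1.59,1.6,1.61])
E
```

```text
t 21.4 pos [ 559.3 -114.8  163.5] yawY 10.91 tilt [ 0.004 -0.003 -1.   ] q [-0.3  -0.02  1.88 -0.    1.28 -0.49] F [ 0.3 -1.7  5.1] w 0.0 2.7
shift [ 31.8  -0.6 163.4] rz 0.0019
top {0.6: 1, 1.1: 1, 1.2: 17, 1.3: 73, 1.4: 13}
 knob 21 [-13.9  -2.1 133.3]
side {0.9: 6, 1.0: 76, 1.1: 66, 1.2: 79, 1.3: 235, 1.4: 169, 1.5: 17}
 knob 146 [ -5.5  -4.6 131. ]
[  0.3 -31.1 163.9]
1.5 3.0 -10.1
1.55 1.3 -1.4
1.57 0.7 2.2
1.58 0.4 3.9
1.59 0.2 5.7
1.6 -0.0 7.5
1.61 -0.3 9.2
```

Call:
{"op": "apply_moves", "data": {
  "moves": [
    [[0,0,0,0,0,2.5,0],[0,0,0,0,0,5,0],[0,0,0,0,0,7,0],[0,0,0,0,0,7,0]]
  ]
}}

```text
time_s: 21.9
position: [559.6, -115.5, 158.0]
ee_rot: [0.004, 0.637, 0.771, -0.001]
contact_force: [-1.3, -3.1, 10.0]
width: -0.0
grasp_force: 4.4
```

```bash
python3 - <<'E'
from chk import *
delta(S,10.8)
from arc import *
arc([1.55,1.6,1.61])
E
```

```text
t 21.9 pos [ 559.6 -115.5  158. ] yawY 10.92 tilt [ 0.005 -0.005 -1.   ] q [-0.3  -0.02  1.88 -0.    1.27 -0.48] F [-1.3 -3.1 10. ] w -0.0 4.4
shift [ 33.   -0.9 157.8] rz 0.0021
[  0.5 -32.  158. ]
1.55 2.2 -7.2
1.6 0.9 1.7
1.61 0.7 3.4
```

Call:
{"op": "apply_moves", "data": {
  "moves": [
    [[0,0,0,0,0,1.5,0],[0,0,0,0,0,2,0],[0,0,0,0,0,0,0],[0,0,0,0,0,-4,0],[0,0,0,0,0,-8,0],[0,0,0,0,0,-11,0],[0,0,0,0,0,-14,0],[0,0,0,0,0,-17,0],[0,0,0,0,0,-17,0]]
  ]
}}

```text
time_s: 22.8
position: [557.6, -113.1, 172.3]
ee_rot: [-0.001, 0.637, 0.771, 0.0]
contact_force: [0.3, 3.8, 3.5]
width: -0.0
grasp_force: 2.4
```

```bash
python3 - <<'E'
from chk import *
delta(S,10.8)
chk('11')
from arc import *
arc([1.55,1.6])
E
```

```text
t 22.8 pos [ 557.6 -113.1  172.3] yawY 10.9 tilt [-0.001  0.001 -1.   ] q [-0.29 -0.03  1.87  0.    1.3  -0.49] F [0.3 3.8 3.5] w -0.0 2.4
shift [ 29.1   1.2 172.3] rz 0.0018
top {1.0: 1, 1.1: 7, 1.2: 51, 1.3: 43, 1.4: 4}
 knob 25 [-14.2  -2.1 134.3]
side {0.9: 15, 1.0: 69, 1.1: 68, 1.2: 115, 1.3: 273, 1.4: 83, 1.5: 5}
 knob 166 [ -5.   -4.4 132.4]
[ -1.1 -29.4 172. ]
1.55 -0.4 6.8
1.6 -1.7 15.6
```

Call:
{"op": "apply_moves", "data": {
  "moves": [
    [[0,0,0,-0.5,0.5,6,0],[0,0,0,-1,1,12,0],[0,0,0,-1.5,1,17,0],[0,0,0,-2,1,20,0],[0,0,0,-2,1,20,0]]
  ]
}}

```text
time_s: 23.4
position: [559.3, -117.7, 154.8]
ee_rot: [0.001, 0.637, 0.771, -0.002]
contact_force: [-5.9, -2.6, 13.6]
width: -0.1
grasp_force: 6.9
```

```bash
python3 - <<'E'
from chk import *
delta(S,10.8)
from arc import *
arc([1.6,1.62])
chk('12')
E
```

```text
t 23.4 pos [ 559.3 -117.7  154.8] yawY 10.87 tilt [-0.    -0.005 -1.   ] q [-0.3  -0.01  1.88 -0.    1.27 -0.49] F [-5.9 -2.6 13.6] w -0.1 6.9
shift [ 34.8   0.5 154.6] rz 0.0012
[ -0.3 -34.1 154.8]
1.6 3.0 -1.6
1.62 2.6 2.0
top {0.7: 1, 1.2: 7, 1.3: 52, 1.4: 44, 1.5: 2}
 knob 22 [-14.3  -2.8 132.2]
side {1.0: 58, 1.1: 73, 1.2: 62, 1.3: 128, 1.4: 273, 1.5: 36}
 knob 126 [ -7.5  -7.1 124.4]
```

Call:
{"op": "apply_moves", "data": {
  "moves": [
    [[0,0,0,0,0,1.5,0],[0,0,0,0,0,2,0],[0,0,0,0,0,2,0]]
  ]
}}

```text
time_s: 23.8
position: [559.3, -118.1, 152.7]
ee_rot: [0.002, 0.637, 0.771, -0.002]
contact_force: [-3.6, -3.1, 10.3]
width: -0.0
grasp_force: 5.0
```

Call:
{"op": "apply_moves", "data": {
  "moves": [
    [[0,0,0,0,0,-4,0],[0,0,0,0,0,-8,0],[0,0,0,0,0,-12,0],[0,0,0,0,0,-16,0],[0,0,0,0,0,-19,0],[0,0,0,0,0,-19,0]]
  ]
}}

```text
time_s: 24.4
position: [559.1, -114.9, 169.4]
ee_rot: [-0.0, 0.637, 0.771, 0.0]
contact_force: [-1.1, 3.1, 3.7]
width: -0.0
grasp_force: 2.4
```

```bash
python3 - <<'E'
from chk import *
delta(S,10.8)
from arc import *
arc([1.55,1.62])
chk('13')
E
```

```text
t 24.4 pos [ 559.1 -114.9  169.4] yawY 10.9 tilt [-0.001  0.001 -1.   ] q [-0.3  -0.02  1.87  0.    1.3  -0.49] F [-1.1  3.1  3.7] w -0.0 2.4
shift [3.120e+01 1.000e-01 1.694e+02] rz 0.0018
[  0.  -31.3 169.4]
1.55 1.5 4.2
1.62 -0.2 16.5
top {1.1: 4, 1.2: 42, 1.3: 53, 1.4: 8}
 knob 23 [-13.2  -2.7 132.1]
side {0.9: 7, 1.0: 74, 1.1: 69, 1.2: 93, 1.3: 270, 1.4: 112, 1.5: 10}
 knob 144 [ -5.8  -2.6 129.9]
```

```bash
python3 - <<'E'
from lev import *
for n in('top13','side13','top12','side12'):
    W=press(cloud(load(n))); q=W[(abs(W[...,0])<14)&(W[...,1]<140)&(W[...,1]>-95)&(W[...,2]>110)&(W[...,2]<260)]
    print(n)
    for y0 in range(-95,140,15):
        k=q[(q[:,1]>=y0)&(q[:,1]<y0+15)]
        if len(k): print(y0,len(k),np.percentile(k[:,2],[10,50,90]).round(0),end=' | ')
    print()
E
```

```text
top13
-20 12 [131. 134. 174.] | -5 34 [142. 178. 182.] | 10 21 [131. 173. 179.] | 25 2 [169. 171. 173.] | 40 16 [161. 168. 170.] | 55 22 [159. 163. 169.] | 70 22 [153. 160. 166.] | 85 22 [151. 156. 162.] | 100 21 [152. 169. 174.] | 115 22 [147. 175. 182.] | 130 19 [140. 177. 184.] | 
side13
-80 50 [180. 189. 196.] | -65 46 [180. 192. 197.] | -50 163 [185. 217. 247.] | -35 74 [127. 183. 240.] | -20 92 [130. 157. 180.] | -5 77 [130. 154. 179.] | 10 43 [131. 167. 176.] | 25 34 [155. 167. 172.] | 40 38 [150. 163. 168.] | 55 37 [146. 159. 164.] | 70 31 [141. 155. 162.] | 85 76 [120. 147. 164.] | 100 89 [120. 151. 174.] | 115 90 [119. 152. 179.] | 130 41 [141. 167. 181.] | 
top12
-20 12 [131. 146. 168.] | -5 35 [154. 165. 173.] | 10 16 [128. 158. 167.] | 25 2 [158. 160. 162.] | 40 19 [153. 160. 164.] | 55 20 [151. 156. 160.] | 70 20 [152. 155. 159.] | 85 21 [149. 156. 163.] | 100 22 [150. 167. 177.] | 115 22 [148. 174. 181.] | 130 21 [143. 175. 183.] | 
side12
-95 4 [168. 171. 173.] | -80 58 [166. 176. 182.] | -65 65 [165. 177. 255.] | -50 177 [173. 206. 243.] | -35 73 [131. 169. 206.] | -20 78 [131. 147. 169.] | -5 56 [133. 163. 168.] | 10 39 [135. 160. 166.] | 25 40 [146. 160. 163.] | 40 33 [144. 157. 160.] | 55 37 [140. 152. 159.] | 70 36 [139. 150. 155.] | 85 75 [118. 146. 161.] | 100 86 [120. 149. 171.] | 115 94 [119. 155. 179.] | 130 40 [120. 159. 181.] |
```

```bash
python3 - <<'E'
from lev import *
for n in('top13','side13'):
    W=press(cloud(load(n)))
    for y0,y1 in((-85,-60),(-60,-45),(-45,-20),(-20,5),(5,30),(30,60)):
        q=W[(abs(W[...,0])<60)&(W[...,1]<y1)&(W[...,1]>y0)&(W[...,2]>148)&(W[...,2]<205)]
        if len(q): print(n,y0,len(q),'x',np.percentile(q[:,0],[5,50,95]).round(0),'z',np.percentile(q[:,2],[5,50,95]).round(0))
c=load('side13'); im=cv2.resize(c['img'][200:290,250:330],None,fx=7,fy=6.5,interpolation=cv2.INTER_CUBIC)
g=cv2.cvtColor(c['img'],cv2.COLOR_BGR2GRAY)[222:270:2,268:326:1]
for row in g: print(''.join(' .:-=+*#%@'[min(9,int(v)//26)] for v in row))
E
```

```text
top13 -20 25 x [-11.  -3.  18.] z [163. 177. 184.]
top13 5 31 x [-13.  -3.  13.] z [168. 175. 183.]
top13 30 27 x [-5.  4. 11.] z [159. 167. 172.]
side13 -85 67 x [-12.  -4.   6.] z [180. 191. 198.]
side13 -60 43 x [-12.  -9.   4.] z [175. 190. 196.]
side13 -45 84 x [-14.  -8.   2.] z [170. 188. 204.]
side13 -20 105 x [-16.  -9.   3.] z [152. 171. 182.]
side13 5 54 x [-14.  -7.   6.] z [156. 171. 177.]
side13 30 70 x [-11.  -5.   6.] z [151. 164. 170.]
##*-.........:-=+*##*+=:...............:--:=-:.......:::::
##*+::........ ..-====:....::--:.....:-=-=::=+=:. .....:::
+*#%%%##*+=-::.........:--==-:......:-+=-=:...:--:.......:
*#%%%%@@@@@%%%##*+=====-:...........:=+=-=.......:--:.....
+++++**###%%%%@@@@@@@%##*=:..:......:=+=--..........::::..
+++++++++++++**###%%%%%*=-=+#%#=::..:=+==-.............:--
++++++=++++++++++++++==::+#%%%+:::::===-:...........:-+##%
+++==++=-:--===+++++=:.:::-++-......:::...........-+#%%@@@
++=-:.:-+=-:....::--:......::....................-*%@@@@@@
+=:......:=+=-..............::...................:*%@@@@@@
==:........:=+=-:................................-*@@@@@@@
==+=-.........:===-..........:..............:--=+%%@@@@@@@
=+####*=:.......:=+=............::.:.......=#%@@@@@@@@@@@@
=+###%###*=::......::............:+##=-....+%@@@@@@@@@@@@@
=+##%%%%#####*=:.:--:::..........:*@@@@#-.:+%@@@@@@@@@@@@@
=+##%%####%%%%##*#%#+:..........:*@@@@#*::-+#@@@@@@@@@@@@@
=+##%%%%%%%%%%%##%%%%#**=:::-=+*#%@@@*-=++*=*%@@@@@@@@@@@@
=+#%%%%%%%%%%%%%@@@@%%%%%####%%%%%%@@#+=:...-*%@@@@@@@@@@@
=*##%%%%%%%%%%%##%@@@%%%%%%%%%%%%%%%%+......:=+#@@@@@@@@@@
++*#%%%%%%#%#%%#**#%@@@%%%%%%%%%%##**=:......:-+#%@@@@@@@@
+++*##%%%%%%%%##****##############***+++-.. ...-=+#@@@@@@@
+++++*#%%%%%%%%#****##############***++=+=-:.....-=+*%@@@@
++++++*##%%%%%##****##############***#%##**++-.....-=+*#%@
++++++++*#%%%%##****##############***#%%%%%###*=:....:-=++
```

```bash
python3 - <<'E'
from lev import *
c=load('side13')
def pr(*P): return [tuple(((proj(c,[S+p[0]*ex+p[1]*ey+p[2]*ez])[0]-[268,222])/[1,2]).round(1)) for p in P]
print('tcp',pr((0,-31,169.4),(0,-31,190),(0,-31,210)))
print('lever axis v1.39 r160,185,218',pr(*[(0,135-r_*np.cos(.26),134.5+r_*np.sin(.26)) for r_ in(160,185,218)]))
print('lever axis v1.51',pr(*[(0,135-r_*np.cos(.14),134.5+r_*np.sin(.14)) for r_ in(160,185,218)]))
print(pr((0,0,124),(0,0,136)))
W=press(cloud(c)); g=W[222:270:2,268:326]
for rr in range(0,18): print(rr,' '.join('%d/%d/%d'%tuple(g[rr,cc]) for cc in range(24,46,3)))
E
```

```text
tcp [(np.float64(35.6), np.float64(9.3)), (np.float64(36.0), np.float64(6.2)), (np.float64(36.4), np.float64(3.1))]
lever axis v1.39 r160,185,218 [(np.float64(32.5), np.float64(7.5)), (np.float64(39.5), np.float64(8.4)), (np.float64(49.0), np.float64(9.5))]
lever axis v1.51 [(np.float64(33.3), np.float64(10.6)), (np.float64(40.4), np.float64(12.0)), (np.float64(49.9), np.float64(13.9))]
[(np.float64(26.3), np.float64(13.7)), (np.float64(26.5), np.float64(12.0))]
0 239/216/0 -32/-24/241 -45/-45/257 -30/-43/249 -15/-40/241 -8/-45/240 2/-46/235 295/169/-3
1 229/206/1 239/202/-1 -31/-34/239 -31/-44/244 -13/-39/233 -4/-42/230 12/-39/221 278/156/2
2 221/200/0 221/187/6 237/186/0 -11/-28/221 -8/-36/223 -6/-44/226 267/159/-2 271/150/0
3 211/191/1 222/186/-1 229/180/-1 -10/-27/214 -9/-37/217 0/-40/215 251/146/3 267/146/-4
4 208/188/-3 209/175/1 221/173/-2 -15/-32/212 -9/-37/211 -1/-41/209 244/140/1 254/135/0Traceback (most recent call last):
  File "<stdin>", line 9, in <module>
  File "<stdin>", line 9, in <genexpr>
ValueError: cannot convert float NaN to integer
```

Call:
{"op": "apply_moves", "data": {
  "moves": [
    [[0,0,0,-4,0,0,0],[0,0,0,-8,0,0,0],[0,0,0,-12,0,3,0],[0,0,0,-12,0,8,0],[0,0,0,-12,0,13,0],[0,0,0,-12,0,18,0],[0,0,0,-12,0,22,0],[0,0,0,-12,0,25,0],[0,0,0,-12,0,25,0]]
  ]
}}

```text
time_s: 25.4
position: [563.6, -131.1, 146.9]
ee_rot: [0.005, 0.637, 0.771, -0.001]
contact_force: [-0.6, -5.2, 9.2]
width: -0.2
grasp_force: 4.5
```

```bash
cat > slope.py <<'E'
from chk import *
def slope(tag):
    delta(S,10.8); print('press',press(pose()[0]['position']).round(1))
    for n in('top','side'):
        c=grab(n,n+tag); W=press(cloud(c)); pts=[]
        for y0 in list(range(-90,-60,6))+list(range(-20,86,6)):
            k=W[(abs(W[...,0])<12)&(W[...,1]>=y0)&(W[...,1]<y0+6)&(W[...,2]>135)&(W[...,2]<215)]
            if len(k)>3: pts.append((y0+3,np.percentile(k[:,2],90 if n=='side' else 60)))
        p=np.array(pts); l=cv2.fitLine(p.astype(np.float32),cv2.DIST_HUBER,0,1,.01)[:,0]; print(n,'slope v=',round(1.65-np.arctan(-l[1]/l[0]),3),len(p))
        g=(np.hypot(W[...,0]+10,W[...,1]+8)<14)&(W[...,2]>100)&(W[...,2]<140); print(' knob z',np.percentile(W[g][:,2],[50,80,95]).round(1) if g.any() else '')
E
python3 -c "
from slope import *
slope('14')"
```

```text
t 25.4 pos [ 563.6 -131.1  146.9] yawY 10.86 tilt [ 0.006 -0.008 -1.   ] q [-0.32  0.01  1.88 -0.01  1.25 -0.51] F [-0.6 -5.2  9.2] w -0.2 4.5
shift [ 49.2  -2.  146.5] rz 0.001
press [  1.4 -48.  146.9]
top slope v= 1.522 15
 knob z [115.6 127.5 131.2]
side slope v= 1.523 22
 knob z [122.6 128.1 138.1]
```

Call:
{"op": "apply_moves", "data": {
  "moves": [
    [[0,0,0,0,0,4,0],[0,0,0,0,0,8,0],[0,0,0,0,0,11,0],[0,0,0,0,0,13,0],[0,0,0,0,0,13,0]]
  ]
}}

```text
time_s: 26.0
position: [563.9, -131.3, 133.9]
ee_rot: [0.005, 0.637, 0.771, -0.001]
contact_force: [2.0, -4.7, 8.5]
width: 0.3
grasp_force: 4.2
```

```bash
python3 -c "
from slope import *
slope('15')"
```

```text
t 26.0 pos [ 563.9 -131.3  133.9] yawY 10.86 tilt [ 0.006 -0.008 -1.   ] q [-0.32  0.02  1.89 -0.01  1.22 -0.51] F [ 2.  -4.7  8.5] w 0.3 4.2
shift [ 49.4  -2.2 133.4] rz 0.001
press [  1.7 -48.2 133.9]
top slope v= 1.598 14
 knob z [113.4 118.7 124.2]
side slope v= 1.581 22
 knob z [117.  132.5 138.6]
```

Call:
{"op": "apply_moves", "data": {
  "moves": [
    [[0,0,0,0,0,1,0],[0,0,0,0,0,1,0],[0,0,0,0,0,-3,0],[0,0,0,0,0,-7,0],[0,0,0,0,0,-11,0],[0,0,0,0,0,-15,0],[0,0,0,0,0,-18,0],[0,0,0,0,0,-18,0]]
  ]
}}

```text
time_s: 26.9
position: [561.1, -127.0, 148.7]
ee_rot: [-0.001, 0.637, 0.771, -0.0]
contact_force: [-0.6, 0.2, -0.6]
width: 0.5
grasp_force: 0.0
```

```bash
python3 -c "
from slope import *
slope('16')"
```

```text
t 26.9 pos [ 561.1 -127.   148.7] yawY 10.9 tilt [-0.001  0.    -1.   ] q [-0.32  0.01  1.88 -0.    1.26 -0.51] F [-0.6  0.2 -0.6] w 0.5 0.0
shift [ 43.4   0.5 148.8] rz 0.0017
press [ -0.3 -43.5 148.7]
top slope v= 1.557 15
 knob z [112.3 117.1 121. ]
side slope v= 1.544 22
 knob z [115.7 121.  137.2]
```

Call:
{"op": "apply_moves", "data": {
  "moves": [
    [[0,0,0,0,0,-40,0],[0,0,0,0,0,-85,0],[0,0,0,0,0,-130,0],[0,0,0,0,0,-130,0]]
  ]
}}

```text
time_s: 27.4
position: [564.7, -128.1, 287.9]
ee_rot: [0.006, 0.637, 0.771, 0.002]
contact_force: [0.9, -0.3, 0.7]
width: 0.5
grasp_force: 0.0
```

```bash
python3 - <<'E'
from slope import *
slope('17')
p=pose()[0]['position']; u=np.array([p[0],p[1]]); rad=np.hypot(*u); u/=rad; w=np.array([-u[1],u[0]])
for n in('top17','side17'):
    W=cloud(load(n)); d=W-p; a=d[...,:2]@u; b=d[...,:2]@w; z=d[...,2]
    for a0 in range(-240,120,30):
        k=(a>=a0)&(a<a0+30)&(abs(b)<130)&(z>60)
        if k.sum()>5: print(n,a0,k.sum(),'z',np.percentile(z[k],[2,50,98]).round(0),'lat',np.percentile(b[k],[2,98]).round(0))
E
```

```text
t 27.4 pos [ 564.7 -128.1  287.9] yawY 10.9 tilt [ 0.013 -0.004 -1.   ] q [-0.32 -0.08  1.72 -0.    1.48 -0.51] F [ 0.9 -0.3  0.7] w 0.5 0.0
shift [ 47.2  -6.4 287.5] rz 0.0018
press [  3.  -45.3 287.9]
top slope v= 1.574 14
 knob z [110.8 120.5 121.8]
side slope v= 1.541 22
 knob z [115.3 119.2 137.2]
top17 -240 506 z [357. 375. 380.] lat [-26.  73.]
top17 -210 464 z [346. 369. 375.] lat [-27.  69.]
top17 -180 436 z [329. 362. 370.] lat [-30.  63.]
top17 -150 509 z [331. 352. 364.] lat [-40.  68.]
top17 -120 362 z [335. 352. 358.] lat [-43.  66.]
top17 -90 158 z [292. 351. 355.] lat [-47.  64.]
top17 -60 482 z [110. 321. 353.] lat [-48.  59.]
top17 -30 550 z [194. 342. 352.] lat [-52.  60.]
top17 0 429 z [327. 341. 349.] lat [-55.  57.]
top17 30 64 z [306. 326. 337.] lat [-49.  54.]
side17 -240 699 z [291. 345. 376.] lat [-35.  41.]
side17 -210 632 z [287. 339. 370.] lat [-35.  31.]
side17 -180 622 z [283. 330. 364.] lat [-45.  20.]
side17 -150 663 z [276. 330. 359.] lat [-48.  14.]
side17 -120 639 z [271. 323. 352.] lat [-51.  56.]
side17 -90 670 z [268. 322. 348.] lat [-54.  53.]
side17 -60 1235 z [ 97. 278. 346.] lat [-58.  48.]
side17 -30 1616 z [ 75. 242. 345.] lat [-61.  43.]
side17 0 926 z [ 74. 261. 342.] lat [-63.  40.]
side17 30 147 z [ 81. 113. 327.] lat [-61.  37.]
```

Call:
{"op": "apply_moves", "data": {
  "moves": [
    [[0,0,0,40,10,0,0],[0,-0.05,0,85,20,0,0],[0,-0.1,0,130,30,0,0],[0,-0.15,0,170,40,0,0],[0,-0.2,0,210,50,0,0],[0,-0.26,0,240,57,0,0],[0,-0.26,0,260,57,30,0],[0,-0.26,0,260,57,65,0],[0,-0.26,0,260,57,100,0],[0,-0.26,0,260,57,125,0],[0,-0.26,0,260,57,138,0],[0,-0.26,0,260,57,138,0]]
  ]
}}

```text
time_s: 28.7
position: [565.9, 138.2, 137.1]
ee_rot: [0.098, 0.631, 0.765, -0.086]
contact_force: [-0.7, 0.0, 0.5]
width: 0.1
grasp_force: 0.0
```

```bash
python3 - <<'E'
from slope import *
slope('18')
R=pose()[1]; p=pose()[0]['position']
print('axis in press', R.as_matrix()[:,2]@np.array([ex,ey,ez]).T)
print('shift to above', R.inv().apply(S+60*ex+215*ey+125*ez-p).round(1),'down vec in tool',R.inv().apply([0,0,-1]).round(3))
E
```

```text
t 28.7 pos [565.9 138.2 137.1] yawY 10.89 tilt [ 0.042 -0.254 -0.966] q [ 0.28  0.06  1.85 -0.27  1.26  0.18] F [-0.7  0.   0.5] w 0.1 0.0
shift [-173.3  -53.5  188.5] rz 0.0015
press [ 54.2 216.1 137.1]
top slope v= 1.565 21
 knob z [113.3 119.4 123.7]
side slope v= 1.539 22
 knob z [116.  127.4 138.6]
axis in press [ 3.78376532e-04 -2.57243867e-01 -9.66346444e-01]
shift to above [ 3.1  3.1 16.2] down vec in tool [ 0.257 -0.     0.966]
```

Call:
{"op": "apply_moves", "data": {
  "moves": [
    [[0,0,0,1,5,5,0],[0,0,0,3,5,10,0],[0,0,0,4,5,15,0],[0,0,0,5.5,5,20,0],[0,0,0,5.5,5,20,0]]
  ]
}}

```text
time_s: 29.3
position: [572.6, 139.8, 119.3]
ee_rot: [0.099, 0.631, 0.765, -0.083]
contact_force: [0.5, -1.0, -0.9]
width: -0.1
grasp_force: 0.0
```

```bash
python3 - <<'E'
from lev import *
delta(S,10.8); print(press(pose()[0]['position']))
E
```

```text
t 29.3 pos [572.6 139.8 119.3] yawY 10.88 tilt [ 0.047 -0.253 -0.966] q [ 0.28  0.09  1.86 -0.28  1.23  0.19] F [ 0.5 -1.  -0.9] w -0.1 0.0
shift [-178.4  -61.1  171. ] rz 0.0015
[ 61.00213472 216.44514634 119.31075879]
```

Call:
{"op": "apply_moves", "data": {
  "moves": [
    [[0,0,0,0.8,0,3,0],[0,0,0,1.5,0,6,0],[0,0,0,2.1,0,8,0],[0,0,0,2.1,0,8,0]]
  ]
}}

```text
time_s: 29.7
position: [573.0, 139.9, 111.8]
ee_rot: [0.1, 0.631, 0.765, -0.083]
contact_force: [-0.2, -1.3, 0.3]
width: -0.4
grasp_force: 0.0
```

Call:
{"op": "apply_moves", "data": {
  "moves": [
    [[0,0,0,0.8,0,3,0],[0,0,0,1.3,0,5,0],[0,0,0,1.3,0,5,0]]
  ]
}}

```text
time_s: 30.0
position: [573.0, 139.9, 106.6]
ee_rot: [0.1, 0.631, 0.765, -0.083]
contact_force: [-0.3, 0.3, 0.3]
width: -0.2
grasp_force: 0.0
```

Call:
{"op": "apply_moves", "data": {
  "moves": [
    [[0,0,0,0.8,0,3,0],[0,0,0,1.3,0,5,0],[0,0,0,1.3,0,5,0]]
  ]
}}

```text
time_s: 30.3
position: [573.0, 139.8, 101.3]
ee_rot: [0.1, 0.631, 0.765, -0.083]
contact_force: [0.0, 0.1, 0.1]
width: 0.2
grasp_force: 0.0
```

Call:
{"op": "apply_moves", "data": {
  "moves": [
    [[0,0,0,0.8,0,3,0],[0,0,0,1.5,0,6,0],[0,0,0,1.5,0,6,0]]
  ]
}}

```text
time_s: 30.6
position: [572.9, 139.7, 95.0]
ee_rot: [0.1, 0.631, 0.765, -0.083]
contact_force: [0.8, 0.4, 0.9]
width: 0.1
grasp_force: 0.0
```

Call:
{"op": "apply_moves", "data": {
  "moves": [
    [[0,0,0,0.5,0,2,0],[0,0,0,1,0,4,0],[0,0,0,1,0,4,0]]
  ]
}}

```text
time_s: 30.9
position: [573.3, 139.8, 91.3]
ee_rot: [0.1, 0.631, 0.765, -0.083]
contact_force: [0.4, 0.4, 0.6]
width: 0.3
grasp_force: 0.0
```

```bash
python3 - <<'E'
from slope import *
slope('19')
E
```

```text
t 30.9 pos [573.3 139.8  91.3] yawY 10.89 tilt [ 0.048 -0.253 -0.966] q [ 0.28  0.12  1.87 -0.28  1.18  0.2 ] F [0.4 0.4 0.6] w 0.3 0.0
shift [-185.4  -62.   143.8] rz 0.0015
press [ 61.7 216.2  91.3]
top slope v= 1.558 21
 knob z [114.6 117.4 119.9]
side slope v= 1.539 22
 knob z [115.7 119.1 136.6]
```

```bash
python3 - <<'E'
from lev import *
for n in('side19','side0'):
    W=press(cloud(load(n)))
    for z0 in range(70,200,10):
        k=W[(abs(W[...,0]-60)<35)&(abs(W[...,1]-222)<40)&(W[...,2]>=z0)&(W[...,2]<z0+10)]
        if len(k): print(n,z0,len(k),'x',np.percentile(k[:,0],[5,95]).round(0),'y',np.percentile(k[:,1],[5,95]).round(0))
c=load('side19'); u,v=proj(c,[S+60*ex+220*ey+112*ez])[0].astype(int); print(u,v)
g=cv2.cvtColor(c['img'],cv2.COLOR_BGR2GRAY)[v-26:v+24:1,u-22:u+34]
for row in g: print(''.join(' .:-=+*#%@'[min(9,int(x)//20)] for x in row))
E
```

```text
side19 70 8 x [35. 42.] y [221. 239.]
side19 80 7 x [35. 39.] y [226. 234.]
side19 90 8 x [36. 47.] y [231. 239.]
side19 120 20 x [46. 75.] y [214. 231.]
side19 130 30 x [46. 71.] y [213. 231.]
side19 140 32 x [44. 71.] y [216. 231.]
side19 150 30 x [37. 75.] y [219. 244.]
side19 160 66 x [28. 88.] y [219. 245.]
side19 170 47 x [32. 93.] y [221. 247.]
side19 180 44 x [37. 78.] y [220. 245.]
side19 190 49 x [32. 75.] y [222. 243.]
side0 70 9 x [36. 43.] y [226. 238.]
side0 80 6 x [38. 42.] y [231. 237.]
side0 90 6 x [38. 46.] y [231. 238.]
side0 100 1 x [37. 37.] y [230. 230.]
side0 110 2 x [59. 59.] y [230. 234.]
253 214
:::-===-::::::::::::::::::::::::=+=:....................
:::-====-:::::::::::::::::::::::-+++-...................
:::=====-::::::::::::::::::::::..-+*+-:.................
-:========-::::::::::::::::::::...:=*+=:................
--==----=+-::.:::::::::::::::::....:-++=-:..............
--=-::::-=-::::::::::::::::::::......:=++=:.............
----:::::--::::::::::::::::::::.......:-+++:............
---:::::::--::::::::::::::::::.........:-+*=-:..........
=--::::::::::::
[... 1678 characters left out ...]
%=.............:
....... .. ..-+++**++**#####%#####***#%%#+:.............
.........  ..-+++**++++*****###%%###*##%##+=-...........
.............-+++*+*#*+++++*#####%#####%@@@@#=-......::-
.............-++++**%#*++++*##########%@@@@@@@#+-:.:-=++
............:-++++*##%#*+++**########%@@@@@@@@@@@*=++++=
.............-++++*####**++****########@@@@@@@@@@@@%*=-:
............:-++++***##*+++****#*########%@@@@@@@@@@@#+=
.............-++++*****++++**###****#######%@@@@@@@@@@@@
.............-+++++***+++++*#*#*******#######%@@@@@@@@@@
............:=****+++++++++**#*###**********###%@@@@@@@@
..........:-+%@%#*+++++++++**#*###*#*********#####%@@@@@
.........:=*%@@@##*++++++++**#**######**+==+****####%@@@
```

Call:
{"op": "apply_moves", "data": {
  "moves": [
    [[0,0,0,0.5,0,2,0],[0,0,0,1,0,4,0],[0,0,0,1,0,4,0]]
  ]
}}

```text
time_s: 31.3
position: [573.8, 139.8, 88.2]
ee_rot: [0.1, 0.631, 0.764, -0.082]
contact_force: [-2.0, -0.4, 3.3]
width: -0.0
grasp_force: 2.1
```

Call:
{"op": "apply_moves", "data": {
  "moves": [
    [[0,0,0,0.5,0,2,0],[0,0,0,1,0,4,0],[0,0,0,1,0,4,0]]
  ]
}}

```text
time_s: 31.6
position: [573.9, 139.8, 83.5]
ee_rot: [0.1, 0.631, 0.765, -0.082]
contact_force: [0.6, 0.4, 3.5]
width: 0.2
grasp_force: 1.6
```

Call:
{"op": "apply_moves", "data": {
  "moves": [
    [[0,0,0,0.5,0,2,0],[0,0,0,0.8,0,3,0],[0,0,0,0.8,0,3,0]]
  ]
}}

```text
time_s: 31.9
position: [574.0, 139.8, 82.3]
ee_rot: [0.101, 0.632, 0.764, -0.082]
contact_force: [-3.7, 0.5, 10.8]
width: -0.4
grasp_force: 5.6
```

```bash
python3 - <<'E'
from slope import *
slope('20')
E
```

```text
t 31.9 pos [574.  139.8  82.3] yawY 10.87 tilt [ 0.05  -0.253 -0.966] q [ 0.28  0.13  1.88 -0.28  1.17  0.21] F [-3.7  0.5 10.8] w -0.4 5.6
shift [-187.6  -62.8  135.1] rz 0.0013
press [ 62.4 216.2  82.3]
top slope v= 1.028 3
 knob z [114.6 118.5 122.7]
side slope v= 1.496 5
 knob z [115.5 117.4 119.3]
```

Call:
{"op": "apply_moves", "data": {
  "moves": [
    [[0,0,0,0,0,0,0],[0,0,0,-2,0,-10,0],[0,0,0,0,0,-40,0],[0,0,0,0,0,-80,0],[0,0,0,0,0,-125,0],[0,0,0,0,0,-170,0],[0,0,0,0,0,-215,0],[0,0,0,30,0,-250,0],[0,0,0,60,0,-250,0],[0,0,0,60,0,-250,0]]
  ]
}}

```text
time_s: 33.0
position: [549.3, 262.4, 305.7]
ee_rot: [0.099, 0.63, 0.766, -0.082]
contact_force: [-0.6, -0.3, -1.4]
width: -0.0
grasp_force: 0.0
```

```bash
python3 - <<'E'
from chk import *
delta(S,10.8)
chk('21')
for n in('top21','side21'):
    c=load(n); W=press(cloud(c)); g=(np.hypot(W[...,0],W[...,1])<30)&(W[...,2]>90)&(W[...,2]<145); h=np.histogram(W[g][:,2],bins=range(90,146,5)); print(n,h[0])
# compare jar/top image w/ earlier
a=load('top4')['img'].astype(int); b=load('top21')['img'].astype(int); d=np.abs(a-b).sum(2)
for nm,(x0,y0,x1,y1) in dict(bowl=(320,243,356,278),lid=(262,132,326,194),pot=(388,182,460,246),gasket=(336,155,392,208),plain=(350,212,376,240),sauce=(122,185,150,228),spoon=(172,170,242,190),blue1=(188,188,210,215),blue2=(188,250,212,274)).items(): print(nm,(d[y0:y1,x0:x1]>90).sum(),end='; ')
def dark(c,z):pass
E
```

```text
t 33.0 pos [549.3 262.4 305.7] yawY 11.09 tilt [ 0.048 -0.251 -0.967] q [ 0.48  0.05  1.59 -0.25  1.58  0.29] F [-0.6 -0.3 -1.4] w -0.0 0.0
shift [-251.3  -62.4  382.8] rz 0.0051
top {-0.1: 37, 0.0: 59, 0.1: 16}
 knob 87 [  0.6   0.3 116. ]
side {-0.2: 1, -0.1: 79, 0.0: 282, 0.1: 130, 0.2: 2}
 knob 101 [ -2.   -1.3 116.2]
top21 [ 2  8 32 41 46 42 13  2  0  0  0]
side21 [14 13 38 55 47 88  3  0  0  0  0]
bowl 527; lid 0; pot 0; gasket 0; plain 0; sauce 637; spoon 10; blue1 74; blue2 220;
```

```bash
python3 - <<'E'
from lev import *
a=load('top0')['img'].astype(int); b=load('top21')['img'].astype(int); f=load('top4')['img'].astype(int)
D=lambda p,q,x0,y0,x1,y1:(np.abs(p-q).sum(2)[y0:y1,x0:x1]>90).sum()
print('bowl',D(a,b,320,243,356,278),'sauce',D(a,load('top15')['img'].astype(int),122,185,172,228),'blue1',D(a,load('top15')['img'].astype(int),188,188,210,215),'blue2',D(a,load('top15')['img'].astype(int),188,250,212,274),'spoon',D(a,load('top15')['img'].astype(int),172,170,242,190))
for i in (f,b):
    L=i[203:210,294:306].min(2); w=np.clip(L-185,0,None).astype(float); g=np.mgrid[203:210,294:306]; print((w*g[1]).sum()/w.sum(),(w*g[0]).sum()/w.sum())
E
```

```text
bowl 0 sauce 0 blue1 0 blue2 0 spoon 0
299.2001488095238 206.18526785714286
299.4858689116055 206.57125676488275
```

Everything else is undisturbed and the lip has not turned, so I'm signing off.

```bash
python3 -c "
from workcell import workorder
print(workorder.sign_off())"
```

```text
the job is handed in; nothing more can be done
None
```

The job is handed in: the plunger jar stands in the middle of the seat with its lip to the front. The lever caught in the third notch and sprang back up when I pressed the button. The plunger is in about 18 mm, and no bystander I compared in the images had moved. Before it caught, the lever sprang back to raised twice when the gripper slipped off its handle, and two shallow presses near the third notch did not catch.

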